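# Unstack the control-desk kit into its foam cradles and reunite the clamp cap

### The arm

A 6-joint arm with a two-finger parallel gripper is mounted at the origin on the work surface. World frame = base frame: x ahead of the robot, y to its left, z up, the work surface at z = 0. Lengths are in mm, angles in rad, forces in N, time in s.
With the tool pointing down it reaches from about 300 to 750 mm from the base axis. Payload 8.5 kg.
Tool frame: the origin (TCP) lies midway between the tips of the shut fingers; the grasp point (between the pads) lies manip.grasp_offset behind it (manip.grasp_offset is the distance from the TCP to the grasp point, in mm); y points along the fingers, x is the direction in which the jaws open and shut, and the axes are right-handed (so a half turn about y gives the same grasp; the last joint's range is limited). The gripper opens to 88 mm and grips with 3 to 60 N. Pads are 18 mm wide; open, the fingers measure 123 mm over their backs; the gripper's body (75 mm by 187 mm) begins 45 mm behind the grasp point.
Start: joints at [1.043, 0.381, 1.297, -0, 1.464, -0.215], TCP at [169.239, 523.296, 238.748] pointing down, gripper open.
Joint ranges: [-3.11, 3.11], [-0.89, 2.33], [0.22, 2.48], [-1.42, 4.56], [0.17, 2.85], [-2.88, 2.88]. Speed limits (rad/s): [2.39, 2.39, 3.14, 3.14, 3.14, 3.14].

### API

Orientations are given as a unit quaternion [w, x, y, z].
In Python, from station import manip, camera gives the robot as it stands.
- The arm moves only by the shell command python3 -m inch 'ROWS' [FORCE]. ROWS is JSON, a list of rows, each a list of 5 numbers: the closure, from 0 (fully open) to 1 (shut), then the shift along the tool's x, y, z in cm, then the turn about the tool's y in rad. In form: [[gripper, dx, dy, dz, turn], ...]. A call has 1 to 10 rows; each row shifts and turns the commanded pose from where the row before left it, along the tool's axes as they then stand; what a row does not reach is not made up. A row lasts 1/10 s, in which the tool goes at most 50 mm and 8.59 degrees, less where a joint would pass 70% of its speed; a pose out of reach is approached as far as the arm can. A call is refused whole if a number of a shift passes 5 or a number of a turn 0.15, either way. A call with a gripper value outside its range is refused whole. The fingers move at their own pace and stop on an object; FORCE is the grip in N (left out, the last holds). Time passes only in rows, so rows that do not move let the fingers close. It gives the time, the measured TCP pose, the force and the opening at its end, in the units of the state.
- manip.read_state(): the state, without advancing time (a new reading comes with each control period).
- camera(name): name is "scene" or "top" or "wrist"; returns a dict with "pixels" (384x512x3 uint8, red, green, blue), "z_map" (384x512 float32, mm along the optical axis (not along the pixel's ray), 0 where there is no reading), "fx", "fy", "cx", "cy" (pixels), "distortion" ([k1, k2, p1, p2, k3] as OpenCV has them; the pictures are not rectified), "R" (3x3) and "t" (3): a world point X has camera coordinates R X + t. Camera axes: x right, y down, z forward; pixel columns grow to the right and rows downward; lengths in mm; the calibration is good to about 2 mm. A picture is of the moment at which its call begins.
- manip.close_job(): hands the job in, once; it reports no verdict.
The state is a dict: "time": time; "joint_positions": joint angles; "qvel": joint speeds; "joint_torque": joint torques, N m; "tcp_pos": TCP position; "tool_rot": TCP orientation; "ft_force": force on the tool from outside, world axes, zero at the start; "ft_torque": the same for the moment, N m; "gripper_width": finger opening in mm.
Only numpy, scipy, OpenCV 4.12 (cv2) and the standard library are available. Lean on these libraries where they do the work, as an engineer would, in place of code of your own. Each camera call takes 0.05 s, during which the arm holds its last target.

### The job

Clear the stack of kit on the desk: put the clamp cap from the top of the stack back on the one lower clamp half that it fits, with its holes over both studs and fully down. Set the receiver, the media player and the power brick each flat and right way up in the foam cradle of its own size. Set everything down gently, drop or topple nothing, and leave it all released and at rest.

Things in the scene. Friction and masses are not known exactly. Their poses are not given: they have to be found in the camera images.
- cap_c (a point): Clamp cap, upper half of a split pole clamp, bare aluminium, top of the stack: 69 long (x), 32 wide (y), 26 mm high. Flat-topped arch 38 mm long in the middle (grip it here across y) over a half-round trough, 25 mm diameter; a 10 mm thick ear at each end, level with its underside, with a 12 mm hole; holes 47 mm apart along x. 0.12 kg. Point: 13 mm above its underside; z up. Fits either way round.
- receiver_c (a point): Wireless receiver, a dark grey metal box 76 x 48 x 32 mm (long, wide, high), about 0.2 kg. Point: its centre, half-way up; x along its length, y across its width (grip this way), z up. In the stack it lies under the cap and on the media player. Belongs in the shortest cradle, either way round.
- player_c (a point): Media player, a white plastic box with black ends 100 x 54 x 32 mm (long, wide, high), about 0.32 kg. Point: its centre, half-way up; x along its length, y across its width (grip this way), z up. In the stack it lies under the receiver and on the power brick. Belongs in the middle cradle, either way round.
- brick_c (a point): Power brick, a black plastic box 124 x 60 x 36 mm (long, wide, high), about 0.45 kg. Point: its centre, half-way up; x along its length, y across its width (grip this way), z up. Bottom of the stack, on the work surface; the four things lie flat on each other, nearly in line and centred. Belongs in the longest cradle, either way round.
- cradle_short: Fixed foam cradle, the shortest of three: low dark rectangular tray, pocket 92 x 64 mm (x, y), 8 mm more on every side than its thing. Pocket floor 4 mm above the origin; rim 6 mm thick, 5 mm higher than that floor. Origin: centre of its underside, on the work surface; x along its long side, z up. Cradles change places between starts.
- cradle_mid: Fixed foam cradle, the middle-sized of three: low dark rectangular tray, pocket 116 x 70 mm (x, y), 8 mm more on every side than its thing. Pocket floor 4 mm above the origin; rim 6 mm thick, 5 mm higher than that floor. Origin: centre of its underside, on the work surface; x along its long side, z up. Cradles change places between starts.
- cradle_long: Fixed foam cradle, the longest of three: low dark rectangular tray, pocket 140 x 76 mm (x, y), 8 mm more on every side than its thing. Pocket floor 4 mm above the origin; rim 6 mm thick, 5 mm higher than that floor. Origin: centre of its underside, on the work surface; x along its long side, z up. Cradles change places between starts.
- saddle_small: Fixed lower half of a pole clamp: aluminium block 69 mm long (x), 28 mm wide (y); flat top 45 mm above the origin with a half-round trough of 25 mm diameter along y in the middle and two upright 8 mm studs 47 mm apart along x, 16 mm tall, top 5 mm coned. Dark foot plate 83 x 44 mm. Origin: centre of underside, on the work surface; z up. The cap's own half.
- saddle_large: Fixed lower half of a pole clamp: aluminium block 96 mm long (x), 28 mm wide (y); flat top 45 mm above the origin with a half-round trough of 40 mm diameter along y in the middle and two upright 8 mm studs 74 mm apart along x, 16 mm tall, top 5 mm coned. Dark foot plate 110 x 44 mm. Origin: centre of underside, on the work surface; z up. Too large for the cap.

How it is judged (in metres and radians):
At the end, for the whole second after the job is handed in: Cap on the smaller lower half, within 5 mm, 0.13 rad and 3 mm of fully down; receiver, player and brick on the floor of the short, middle and long cradle, centred within 13 mm, in line within 0.3 rad, height within 3 mm; all upright within 0.08 rad, at rest, free of the fingers (horizontal distance between brick_c and cradle_long below 0.013 m and z of brick_c in the frame of cradle_long between 0.019 and 0.025 m and angle between the x axis of brick_c and the x axis of cradle_long, either way round below 0.3 rad and angle between each of brick_c, player_c, receiver_c, cap_c's own z axis and vertical below 0.08 rad and linear speed of each of brick, player, receiver, cap below 0.02 m/s and angular speed of each of brick, player, receiver, cap below 0.1 rad/s and contact force between the fingers and brick below 0.05 N and horizontal distance between player_c and cradle_mid below 0.013 m and z of player_c in the frame of cradle_mid between 0.017 and 0.023 m and angle between the x axis of player_c and the x axis of cradle_mid, either way round below 0.3 rad and contact force between the fingers and player below 0.05 N and horizontal distance between receiver_c and cradle_short below 0.013 m and z of receiver_c in the frame of cradle_short between 0.017 and 0.023 m and angle between the x axis of receiver_c and the x axis of cradle_short, either way round below 0.3 rad and contact force between the fingers and receiver below 0.05 N and horizontal distance between cap_c and saddle_small below 0.005 m and z of cap_c in the frame of saddle_small between 0.055 and 0.061 m and angle between the x axis of cap_c and the x axis of saddle_small, either way round below 0.13 rad and contact force between the fingers and cap below 0.05 N); the robot touches nothing.
It fails at once if the power brick is dropped, thrown or toppled (it moves faster than 0.6 m/s while no finger touches it) (linear speed of brick above 0.6 m/s and contact force between the fingers and brick below 0.02 N).
It fails at once if the media player is dropped, thrown or toppled (it moves faster than 0.6 m/s while no finger touches it) (linear speed of player above 0.6 m/s and contact force between the fingers and player below 0.02 N).
It fails at once if the receiver is dropped, thrown or toppled (it moves faster than 0.6 m/s while no finger touches it) (linear speed of receiver above 0.6 m/s and contact force between the fingers and receiver below 0.02 N).
It fails at once if the clamp cap is dropped, thrown or toppled (it moves faster than 0.6 m/s while no finger touches it) (linear speed of cap above 0.6 m/s and contact force between the fingers and cap below 0.02 N).
It also fails if it takes over 134 s, if anything falls off the work surface, if the arm or the gripper's body presses on something with over 40 N, if the wrist force passes 120 N, or if a joint passes its speed limit or range.

## Working session

There is one attempt and no reset: what is moved stays moved. The work goes in short steps, Python scripts to look and compute and a shell command to move; the robot and the scene stay as the last step left them, time stands still between calls to the robot, and variables do not carry over. Pictures are saved under pics/ and viewed, and the job is handed in when it is done.

```bash
ls; mkdir -p pics
cat > h.py <<'E'
import numpy as np, cv2
from station import manip, camera
def K(c): return np.array([[c['fx'],0,c['cx']],[0,c['fy'],c['cy']],[0,0,1.]])
def D(c): return np.array(c['distortion'],float)
def ray(c,uv):
    n=cv2.undistortPoints(np.array(uv,float).reshape(-1,1,2),K(c),D(c)).reshape(-1,2)
    d=np.c_[n,np.ones(len(n))]
    R=np.array(c['R']);t=np.array(c['t'])
    return -R.T@t, d@R, n
def plane(c,uv,z):
    o,d,_=ray(c,uv); s=(z-o[2])/d[:,2]; return o+d*s[:,None]
def proj(c,X):
    r,_=cv2.Rodrigues(np.array(c['R'])); p,_=cv2.projectPoints(np.array(X,float).reshape(-1,1,3),r,np.array(c['t'],float),K(c),D(c)); return p.reshape(-1,2)
def cloud(c):
    v,u=np.mgrid[:384,:512]; o,d,_=ray(c,np.c_[u.ravel(),v.ravel()])
    z=np.array(c['z_map']).ravel(); P=o+d*z[:,None]; P[z<=0]=np.nan
    return P.reshape(384,512,3)
def save(c,n,s=1.5): cv2.imwrite('pics/'+n,cv2.resize(np.array(c['pixels'])[:,:,::-1],None,fx=s,fy=s,interpolation=cv2.INTER_CUBIC))
E
python3 - <<'E'
from h import *
import pickle
for n in ['scene','top','wrist']:
    c=camera(n); save(c,n+'0.png'); pickle.dump(c,open(n+'0.pkl','wb')); print(n,(-np.array(c['R']).T@np.array(c['t'])).round(), c['fx'])
s=manip.read_state(); print(s); print(manip.grasp_offset)
E
```

```text
pics
scene [1266.  340.  620.] 348.31008180200195
top [ 472.   22. 1038.] 391.8470478036595
wrist [ 92. 548. 384.] 321.32561273859244
{'time': 0.15, 'joint_positions': array([ 1.04269726e+00,  3.81043642e-01,  1.29803508e+00, -3.80034414e-05,
        1.46361622e+00, -2.15299307e-01]), 'qvel': array([ 0.00129975, -0.00263044, -0.00235771,  0.00039396, -0.00155258,
       -0.00053595]), 'joint_torque': array([ 1.77463902e-03, -4.38079691e+01, -2.24615318e+01,  7.12964754e-02,
        3.43528320e-02, -4.86361432e-05]), 'tcp_pos': array([169.14621909, 523.11455079, 238.29571316]), 'tool_rot': array([-0.57160891,  0.57194671,  0.41566533, -0.41636828]), 'ft_force': array([-0.20763777, -0.10028109,  0.71989255]), 'ft_torque': array([-0.03289528,  0.02942013,  0.02466007]), 'gripper_width': 88.34454033722297}
18.700000000000003
```

View pics/scene0.png

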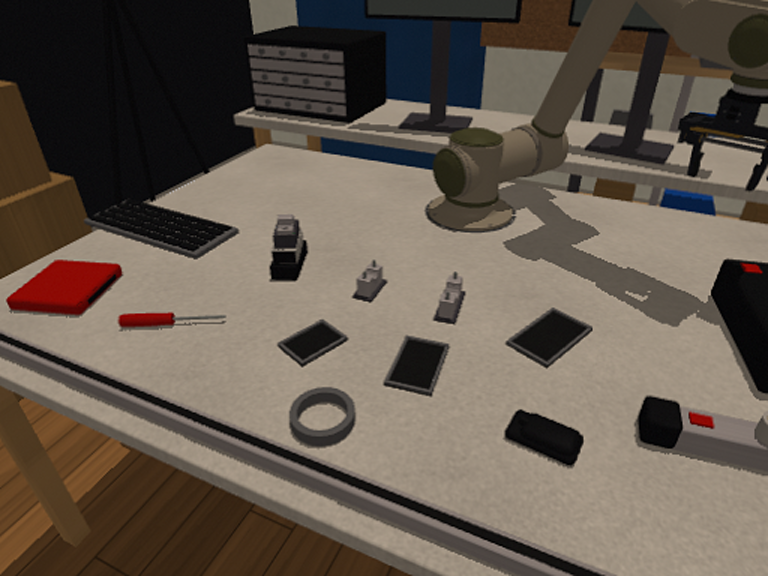

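View pics/top0.png

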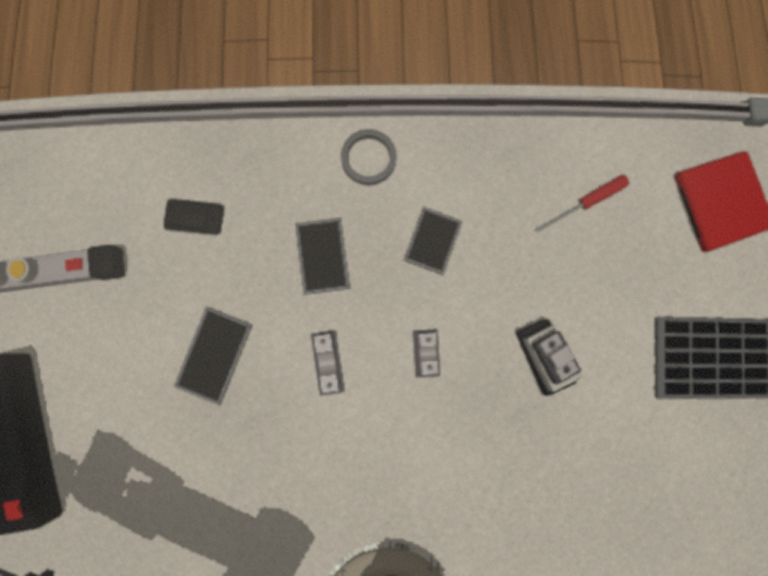

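View pics/wrist0.png

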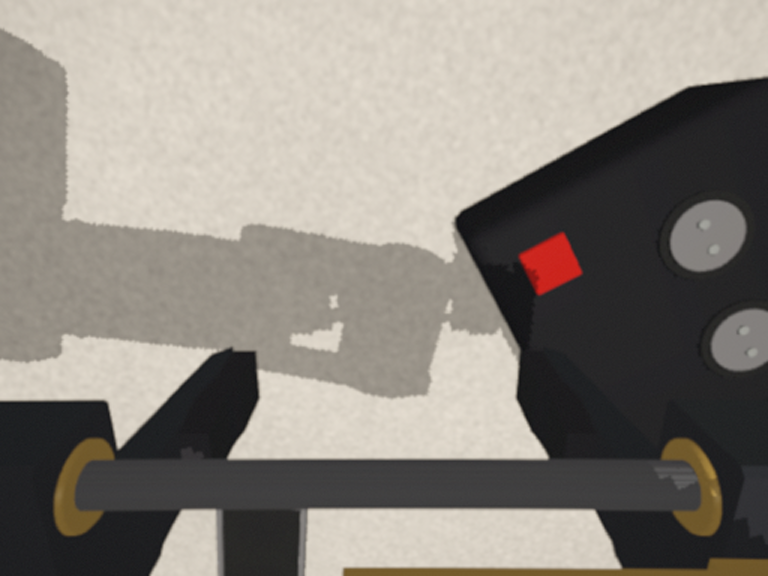

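Run:
```python
from h import *
import pickle
c=pickle.load(open('top0.pkl','rb'))
P=cloud(c); img=np.array(c['pixels']); Z=P[:,:,2]
print(np.nanmedian(Z[100:200,190:200]), 'table')
# depth noise
print(np.nanstd(Z[150:160,340:345]))
# cradles: dark mask
g=cv2.cvtColor(img,cv2.COLOR_RGB2GRAY)
for nm,(x,y) in dict(long=(142,236),mid=(215,171),short=(289,160)).items():
    m=(g<110).astype(np.uint8); 
    n,l=cv2.connectedComponents(m); comp=(l==l[y,x]).astype(np.uint8)
    cs,_=cv2.findContours(comp,cv2.RETR_EXTERNAL,cv2.CHAIN_APPROX_NONE); k=max(cs,key=cv2.contourArea)
    W=plane(c,k.reshape(-1,2),9)[:,:2].astype(np.float32)
    r=cv2.minAreaRect(W); b=cv2.boxPoints(r); 
    e=b[1]-b[0]; f=b[2]-b[1]; L=e if np.hypot(*e)>np.hypot(*f) else f
    print(nm,np.round(r[0],1),np.round(r[1],1),'ang',np.arctan2(L[1],L[0])%np.pi)
for nm,(x,y) in dict(large=(218,241),small=(285,235),stack=(366,237)).items():
    sub=np.zeros_like(g,bool); sub[y-40:y+40,x-35:x+35]=1
    zz=Z[sub&(Z>20)]; print(nm,np.histogram(zz,bins=np.arange(20,150,5)))
```

```text
-0.5532750463985394 table
1.7327942673209877
long [456.4 293.8] [ 86.1 148. ] ang 2.751893
mid [627.  100.9] [122.9  77.7] ang 0.11876738
short [650.1 -95.3] [ 71.5 100.1] ang 2.7600508
large (array([ 35,  87,  40,  24, 140,  98,   4,  13,   1,   0,   0,   0,   0,
         0,   0,   0,   0,   0,   0,   0,   0,   0,   0,   0,   0]), array([ 20,  25,  30,  35,  40,  45,  50,  55,  60,  65,  70,  75,  80,
        85,  90,  95, 100, 105, 110, 115, 120, 125, 130, 135, 140, 145]))
small (array([  6,  10,  62,  30, 110,  80,   7,  10,   2,   0,   0,   0,   0,
         0,   0,   0,   0,   0,   0,   0,   0,   0,   0,   0,   0]), array([ 20,  25,  30,  35,  40,  45,  50,  55,  60,  65,  70,  75,  80,
        85,  90,  95, 100, 105, 110, 115, 120, 125, 130, 135, 140, 145]))
stack (array([ 21,  30, 124, 114,  18,  22,  25,  19,  49, 163,  29,  20,  21,
        16,  20, 138,  89, 116,  85,  11,  50,  96,   0,   0,   0]), array([ 20,  25,  30,  35,  40,  45,  50,  55,  60,  65,  70,  75,  80,
        85,  90,  95, 100, 105, 110, 115, 120, 125, 130, 135, 140, 145]))
```

Run:
```python
from h import *
import pickle
c=pickle.load(open('top0.pkl','rb')); im=np.array(c['pixels'])[:,:,::-1]
a=cv2.resize(im[205:275,195:300],None,fx=7,fy=7,interpolation=cv2.INTER_CUBIC); cv2.imwrite('pics/z_sad.png',a)
a=cv2.resize(im[200:275,330:400],None,fx=7,fy=7,interpolation=cv2.INTER_CUBIC); cv2.imwrite('pics/z_stk.png',a)
```

```text
(no output)
```

View pics/z_sad.png

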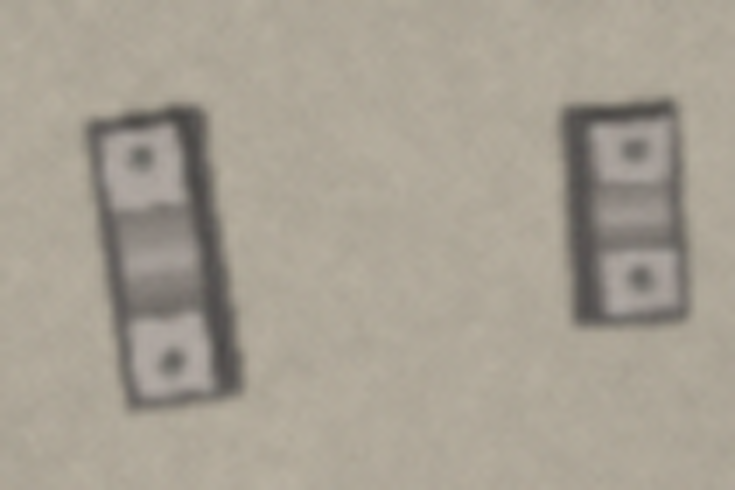

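View pics/z_stk.png

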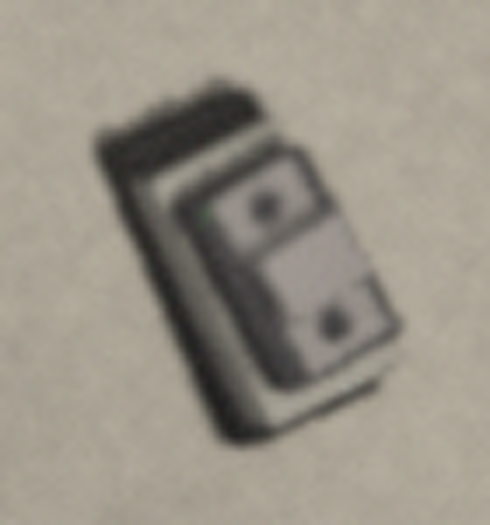

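```bash
cat >> h.py <<'E'
from scipy.spatial.transform import Rotation as Rot
def rt(s=None):
    s=s or manip.read_state(); q=s['tool_rot']; return Rot.from_quat([q[1],q[2],q[3],q[0]]).as_matrix(), np.array(s['tcp_pos']), s
def plan(xy,z,jaw,flip=False):
    """jaw: world angle of tool x. prints turn and shift (cm) in current axes & after the turn"""
    R,p,s=rt(); a=np.arctan2(R[1,0],R[0,0])
    d=(jaw-a+np.pi/2)%np.pi-np.pi/2   # world turn about +z
    if flip: d-=np.sign(d)*np.pi
    t=-d
    v=(np.array([*xy,z])-p)/10
    R2=R@Rot.from_euler('y',t).as_matrix()
    print('tcp',p.round(1),'jaw',round(a,3),'tooly',R[:,1].round(3),'j6',s['joint_positions'][5].round(2),'w',s['gripper_width'].round(1),'F',s['ft_force'].round(1),'t',round(s['time'],1))
    print('turn',round(t,3),'shift now',(R.T@v).round(2),'after turn',(R2.T@v).round(2))
E
python3 - <<'E'
from h import *
import pickle
c=pickle.load(open('top0.pkl','rb'))
def pr(n,pix,o,z):
    W=plane(c,np.array(pix)/7+np.array(o)-0.5+0.5/7,z); d=W[1]-W[0]; print(n,W.mean(0).round(1),np.hypot(*d[:2]).round(1),'ang',np.arctan2(d[1],d[0])%np.pi)
    return W.mean(0),np.arctan2(d[1],d[0])%np.pi
pr('small',[(636,151),(641,280)],(195,205),58)
pr('large',[(141,157),(173,362)],(195,205),58)
m,a=pr('cap',[(266,208),(334,325)],(330,200),108)
plan(m[:2],240,a+np.pi/2); plan(m[:2],240,a+np.pi/2,True)
w=camera('wrist'); R,p,s=rt(); print('cam in tool',R.T@(-np.array(w['R']).T@np.array(w['t'])-p)); print('cam fwd in tool', R.T@np.array(w['R'])[2])
E
```

```text
small [451.6 -78.1  58. ] 46.0 ang 0.009567170147120052
large [440.4  93.6  58. ] 73.5 ang 0.13582347813208528
cap [ 440.7 -283.1  108. ] 46.8 ang 0.5015363387808085Traceback (most recent call last):
  File "<stdin>", line 10, in <module>
  File "h.py", line 30, in plan
    print('tcp',p.round(1),'jaw',round(a,3),'tooly',R[:,1].round(3),'j6',s['joint_positions'][5].round(2),'w',s['gripper_width'].round(1),'F',s['ft_force'].round(1),'t',round(s['time'],1))
                                                                                                              ^^^^^^^^^^^^^^^^^^^^^^^^
AttributeError: 'float' object has no attribute 'round'
```

```bash
sed -i "s/s\['gripper_width'\].round(1)/round(s['gripper_width'],1)/" h.py
python3 - <<'E'
from h import *
plan((440,-283),240,.50+np.pi/2);plan((440,-283),240,.5+np.pi/2,True)
w=camera('wrist'); R,p,s=rt(); print('cam in tool',R.T@(-np.array(w['R']).T@np.array(w['t'])-p)); print('cam fwd in tool', R.T@np.array(w['R'])[2])
E
```

```text
tcp [169.1 523.1 238.3] jaw 1.258 tooly [-0.001 -0.001 -1.   ] j6 -0.22 w 88.3 F [-0.2 -0.1  0.7] t 0.1
turn -0.813 shift now [-68.37  -0.11 -50.58] after turn [-83.73  -0.11  14.88]
tcp [169.1 523.1 238.3] jaw 1.258 tooly [-0.001 -0.001 -1.   ] j6 -0.22 w 88.3 F [-0.2 -0.1  0.7] t 0.1
turn 2.329 shift now [-68.37  -0.11 -50.58] after turn [ 83.73  -0.11 -14.88]
cam in tool [  -0.44101872 -146.07951324   80.4809636 ]
cam fwd in tool [ 4.13102653e-04  9.49233449e-01 -3.14572231e-01]
```

```bash
python3 -m inch '[[0,-3.42,0,-2.53,0],[0,-3.42,0,-2.53,0],[0,-3.42,0,-2.53,0],[0,-3.42,0,-2.53,0],[0,-3.42,0,-2.53,0],[0,-3.42,0,-2.53,0],[0,-3.42,0,-2.53,0],[0,-3.42,0,-2.53,0],[0,-3.42,0,-2.53,0],[0,-3.42,0,-2.53,0]]' && python3 -m inch '[[0,-3.42,0,-2.53,0],[0,-3.42,0,-2.53,0],[0,-3.42,0,-2.53,0],[0,-3.42,0,-2.53,0],[0,-3.42,0,-2.53,0],[0,-3.42,0,-2.53,0],[0,-3.42,0,-2.53,0],[0,-3.42,0,-2.53,0],[0,-3.42,0,-2.53,0],[0,-3.42,0,-2.53,0]]' && python3 -m inch '[[0,0,0,0,0.15],[0,0,0,0,0.15],[0,0,0,0,0.15],[0,0,0,0,0.15],[0,0,0,0,0.15],[0,0,0,0,0.15],[0,0,0,0,0.15],[0,0,0,0,0.15],[0,0,0,0,0.15],[0,0,0,0,0.15]]' && python3 -m inch '[[0,0,0,0,0.15],[0,0,0,0,0.15],[0,0,0,0,0.15],[0,0,0,0,0.15],[0,0,0,0,0.15],[0,0,0,0,0.08],[0,0,0,0,0]]'
python3 - <<'E'
from h import *
plan((440,-283),240,.50+np.pi/2)
import pickle
c=camera('wrist'); save(c,'w1.png'); pickle.dump((c,rt()),open('w1.pkl','wb'))
E
```

```text
time: 1.2
tcp_pos: [304.8, 118.4, 238.9]
tool_rot: [-0.572, 0.572, 0.416, -0.416]
ft_force: [0.5, 0.4, 0.3]
gripper_width: 88.2
time: 2.2
tcp_pos: [440.4, -285.0, 238.6]
tool_rot: [0.572, -0.572, -0.416, 0.416]
ft_force: [0.0, 1.0, 0.6]
gripper_width: 88.1
time: 3.2
tcp_pos: [440.1, -283.2, 238.6]
tool_rot: [0.702, -0.702, 0.088, -0.087]
ft_force: [0.5, -1.1, 0.5]
gripper_width: 88.0
time: 3.9
tcp_pos: [440.1, -283.2, 238.6]
tool_rot: [0.608, -0.608, 0.361, -0.361]
ft_force: [-0.1, -0.3, 0.7]
gripper_width: 88.4
tcp [ 440.1 -283.2  238.6] jaw -1.073 tooly [-0.  0. -1.] j6 0.27 w 88.4 F [-0.1 -0.3  0.7] t 3.9
turn -0.002 shift now [-0.02 -0.14 -0.  ] after turn [-0.02 -0.14 -0.  ]
```

View pics/w1.png

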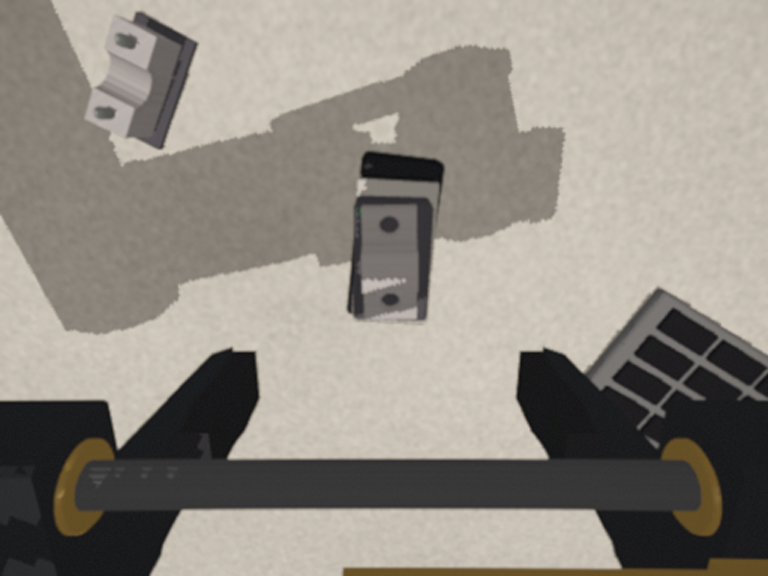

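```bash
cat >> h.py <<'E'
def pair(c,pix,z,s=1.5):
    W=plane(c,(np.array(pix,float)+.5)/s-.5,z); d=W[1]-W[0]; a=np.arctan2(d[1],d[0])%np.pi
    print(W.mean(0).round(1),'len',np.hypot(*d[:2]).round(1),'ang',round(a,3)); return W.mean(0)[:2],a
E
python3 - <<'E'
from h import *
import pickle
c,_=pickle.load(open('w1.pkl','rb'))
print(proj(c,[[440.7,-283,108]])*1.5)
m,a=pair(c,[(389,224.5),(390,299)],110)
plan(m,105,a+np.pi/2)
im=np.array(c['pixels'])[90:220,220:310,::-1]; cv2.imwrite('pics/z1.png',cv2.resize(im,None,fx=4.5,fy=4.5,interpolation=cv2.INTER_CUBIC))
P=cloud(c); print(P[150,259],P[165,260], P[173,261])
pair(c,[(126,41),(104,112)],56)
E
```

```text
[[385.52359698 265.65037833]]
[ 444.  -283.7  110. ] len 45.9 ang 0.512
tcp [ 440.2 -283.2  238.6] jaw -1.07 tooly [-0.  0. -1.] j6 0.27 w 88.6 F [-0.3  0.   0.2] t 4.0
turn -0.011 shift now [ 0.24 13.36  0.31] after turn [ 0.24 13.36  0.31]
[ 461.78340739 -273.57167888  100.04458276] [ 453.71829124 -278.90109743  116.65561994] [ 450.13009325 -281.75847388  125.92854393]
[454.2 -82.9  56. ] len 46.0 ang 0.02
```

View pics/z1.png

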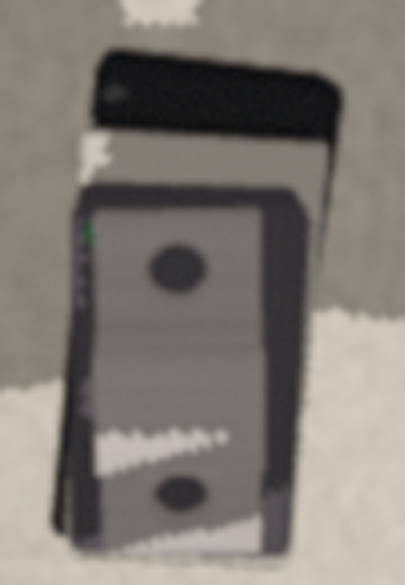

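```bash
python3 -m inch '[[0,0.1,3,0.15,-0.006],[0,0,3,0,0],[0,0,3,0,0],[0,0,2,0,0],[0,0,1.3,0,0],[0,0,0.7,0,0],[0,0,0.4,0,0],[0,0,0,0,0]]' 15
python3 - <<'E'
from h import *
plan((442.3,-283.4),103,.507+np.pi/2)
c=camera('wrist'); save(c,'w2.png')
c=camera('scene'); save(c,'s2.png')
E
```

```text
time: 4.75
tcp_pos: [442.1, -283.5, 104.8]
tool_rot: [-0.609, 0.609, -0.359, 0.359]
ft_force: [0.7, -0.2, -0.4]
gripper_width: 88.5
tcp [ 442.1 -283.5  104.8] jaw -1.065 tooly [ 0. -0. -1.] j6 0.27 w 88.5 F [ 0.7 -0.2 -0.4] t 4.8
turn -0.001 shift now [0.01 0.18 0.02] after turn [0.01 0.18 0.02]
```

View pics/w2.png

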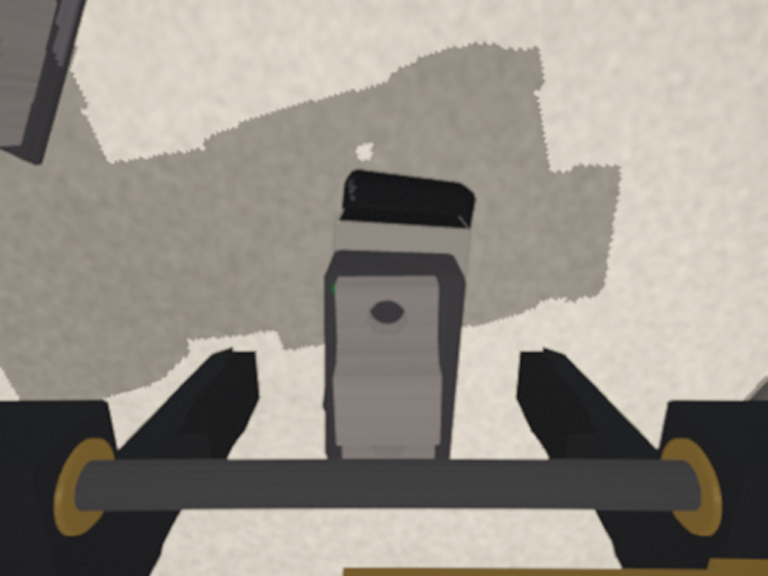

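```bash
python3 -m inch '[[0.4,0,0.15,0,0],[0.6,0,0,0,0],[0.8,0,0,0,0],[0.9,0,0,0,0],[0.9,0,0,0,0],[0.9,0,0,0,0],[0.9,0,0,0,0]]' 20
python3 - <<'E'
from h import *
plan((442.3,-283.4),103,.507+np.pi/2)
c=camera('wrist'); save(c,'w3.png')
E
```

```text
time: 5.55
tcp_pos: [442.0, -283.4, 103.3]
tool_rot: [0.609, -0.609, 0.359, -0.359]
ft_force: [0.1, -0.1, 0.2]
gripper_width: 34.1
tcp [ 442.  -283.4  103.3] jaw -1.066 tooly [ 0. -0. -1.] j6 0.27 w 34.1 F [ 0.1 -0.1  0.2] t 5.5
turn -0.002 shift now [0.02 0.03 0.02] after turn [0.02 0.03 0.02]
```

View pics/w3.png

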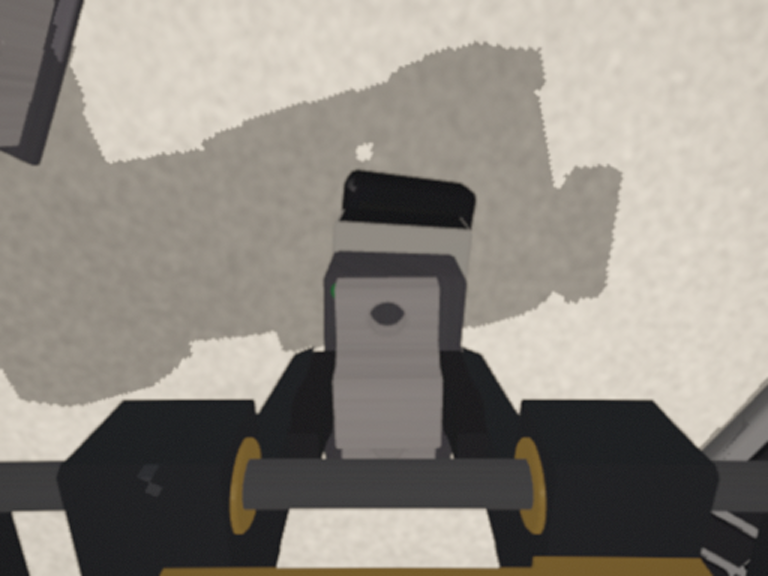

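```bash
python3 -m inch '[[0.9,0,0,0,0],[0.9,0,0,0,0],[0.9,0,0,0,0],[0.9,0,-0.2,0,0],[0.9,0,-0.5,0,0],[0.9,0,-1,0,0],[0.9,0,-2,0,0],[0.9,0,-2.5,0,0],[0.9,0,-3,0,0],[0.9,0,0,0,0]]' 25
python3 - <<'E'
from h import *
plan((452.5,-79.5),190,.01+np.pi/2)
c=camera('wrist'); save(c,'w4.png')
import pickle; pickle.dump((c,rt()),open('w4.pkl','wb'))
im=np.array(c['pixels'])[170:330,190:330,::-1]; cv2.imwrite('pics/z4.png',cv2.resize(im,None,fx=4,fy=4,interpolation=cv2.INTER_CUBIC))
E
```

```text
time: 6.6
tcp_pos: [443.1, -284.4, 199.5]
tool_rot: [-0.608, 0.61, -0.357, 0.362]
ft_force: [0.1, -0.2, -2.5]
gripper_width: 31.8
tcp [ 443.1 -284.4  199.5] jaw -1.066 tooly [ 0.006 -0.006 -1.   ] j6 0.27 w 31.8 F [ 0.1 -0.2 -2.5] t 6.6
turn 0.495 shift now [-17.48   0.84  10.73] after turn [-20.48   0.84   1.14]
```

View pics/w4.png

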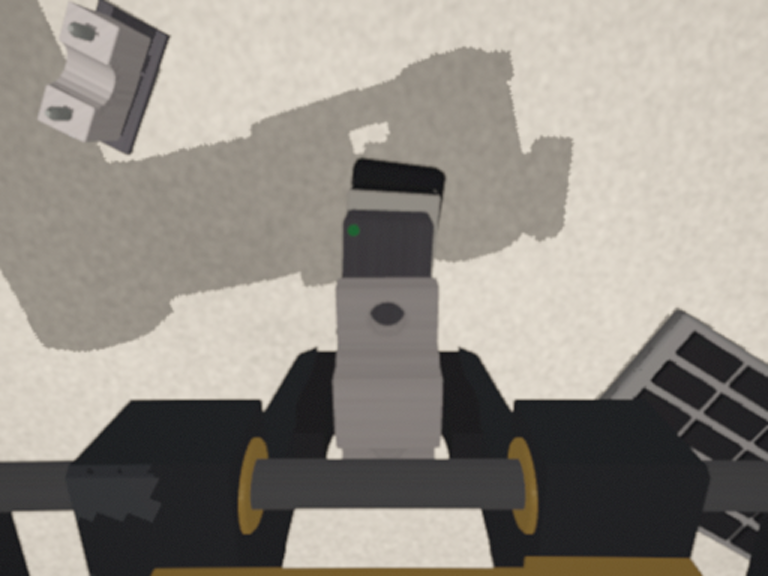

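View pics/z4.png

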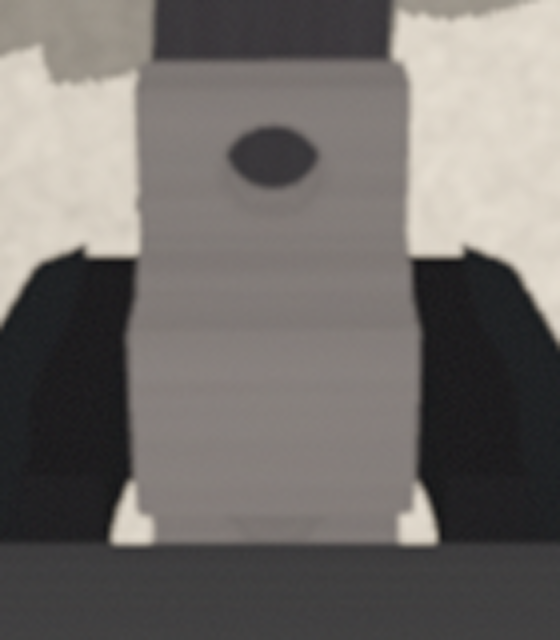

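```bash
python3 -m inch '[[0.9,0,0,0,0.1],[0.9,0,0,0,0.15],[0.9,0,0,0,0.15],[0.9,0,0,0,0.095],[0.9,-1.5,0,-0.4,0],[0.9,-3,0,-0.8,0],[0.9,-3.5,0,-0.9,0],[0.9,-3.5,0,-0.9,0],[0.9,-3.5,0,-0.9,0],[0.9,-3,0,-0.8,0]]' && python3 -m inch '[[0.9,-2,0,-0.5,0],[0.9,-0.5,0,-0.2,0],[0.9,0,0,0,0],[0.9,0,0,0,0]]'
python3 - <<'E'
from h import *
plan((452.5,-79.5),190,.01+np.pi/2)
c=camera('wrist'); save(c,'w5.png')
import pickle; pickle.dump((c,rt()),open('w5.pkl','wb'))
im=np.array(c['pixels'])[170:330,190:330,::-1]; cv2.imwrite('pics/z5.png',cv2.resize(im,None,fx=4,fy=4,interpolation=cv2.INTER_CUBIC))
im=np.array(c['pixels'])[50:200,170:330,::-1]; cv2.imwrite('pics/z5b.png',cv2.resize(im,None,fx=4,fy=4,interpolation=cv2.INTER_CUBIC))
E
```

```text
time: 7.65
tcp_pos: [392.0, -102.0, 194.4]
tool_rot: [-0.502, 0.503, -0.498, 0.497]
ft_force: [1.4, 0.2, -1.1]
gripper_width: 32.0
time: 8.05
tcp_pos: [386.3, -79.7, 195.0]
tool_rot: [-0.502, 0.502, -0.498, 0.498]
ft_force: [-0.0, -0.6, -1.1]
gripper_width: 31.6
tcp [386.3 -79.7 195. ] jaw -1.561 tooly [-0. -0. -1.] j6 1.06 w 31.6 F [-0.  -0.6 -1.1] t 8.1
turn -0.001 shift now [0.04 0.5  6.62] after turn [0.05 0.5  6.62]
```

View pics/w5.png

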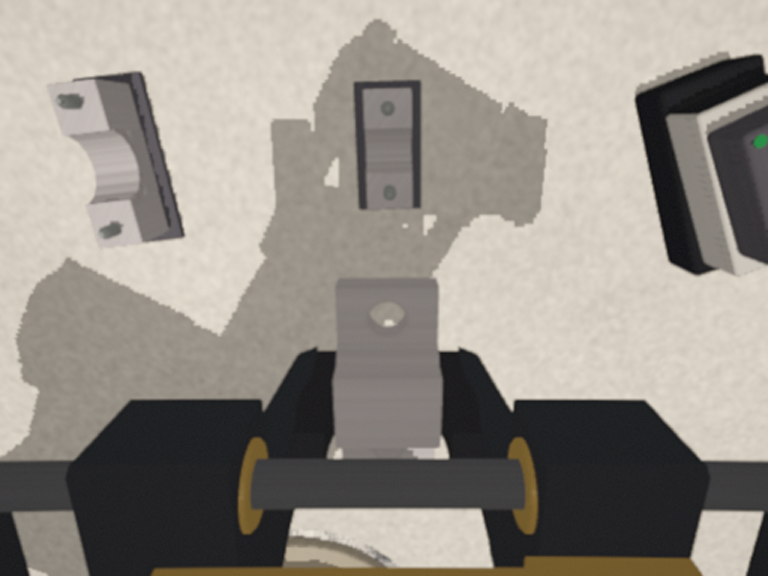

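View pics/z5b.png

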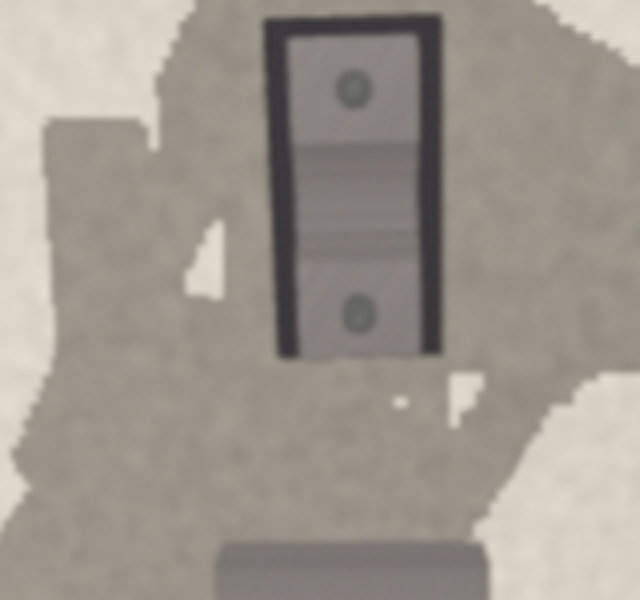

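View pics/z5.png

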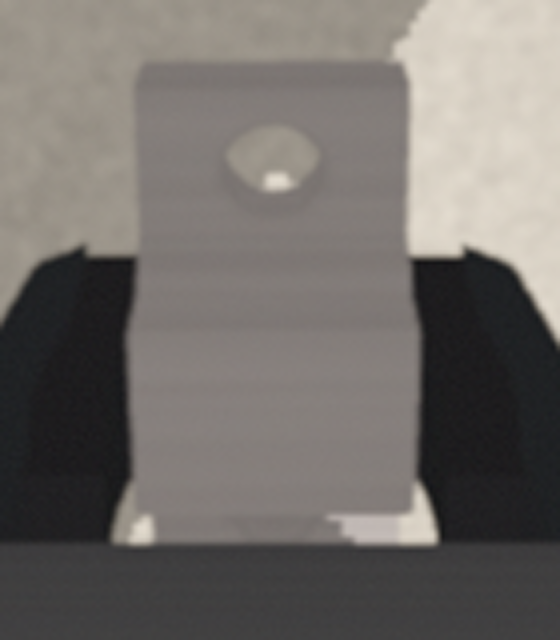

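Run:
```python
from h import *
import pickle
c,(R,p,s)=pickle.load(open('w5.pkl','rb'))
T=lambda q:R@np.array(q,float)+p
f=lambda pix,o,k=4:(np.array(pix,float)+.5)/k-.5+np.array(o)
# cap in tool
th=np.linspace(0,2*np.pi,73)
circ=np.array([T([6*np.cos(t),-6.7,23.5+6*np.sin(t)]) for t in th]); q=(proj(c,circ)-[190,170]+.5)*4-.5
print('pred rim rows',q[:,1].min(),q[:,1].max(),'cols',q[:,0].min(),q[:,0].max())
q=(proj(c,[T([16,-6.7,34.5]),T([-16,-6.7,34.5])])-[190,170]+.5)*4-.5; print('pred end',q)
# measured: point at plane tool y=-6.7 -> world z = p z+6.7
zt=p[2]+6.7
for nm,px in dict(nearrim=(273,125),L=(227,160),Rr=(320,160),endL=(137,62),endR=(409,62)).items():
    W=plane(c,f(px,(190,170)).reshape(1,2),zt)[0]; print(nm,(R.T@(W-p)).round(1))
for z in (50,55,58):
    W=plane(c,np.array([f((354,89),(170,50)),f((360,314),(170,50))]),z); d=W[0]-W[1]; print(z,W.mean(0).round(1),np.hypot(*d[:2]).round(1),np.arctan2(d[1],d[0]).round(3),'tool',(R.T@(W-p)).round(1).tolist())
W=plane(c,np.array([f(x,(170,50)) for x in [(288,37),(420,37),(298,357),(422,355)]]),45);print(W.round(1),W.mean(0))
```

```text
pred rim rows 130.3311541319972 224.6582074563911 cols 217.96093241839708 320.0904940656078
pred end [[408.25240075  89.61869359]
 [129.52346256  89.64237435]]
nearrim [ 0.5 -6.7 30.2]
L [-4.9 -6.7 25.8]
Rr [ 6.  -6.7 25.8]
endL [-15.   -6.7  37.8]
endR [16.  -6.7 37.8]Traceback (most recent call last):
  File "<stdin>", line 16, in <module>
ValueError: matmul: Input operand 1 has a mismatch in its core dimension 0, with gufunc signature (n?,k),(k,m?)->(n?,m?) (size 2 is different from 3)
```

Run:
```python
from h import *
import pickle
c,(R,p,s)=pickle.load(open('w5.pkl','rb'))
f=lambda pix,o,k=4:(np.array(pix,float)+.5)/k-.5+np.array(o)
for nm,px in dict(endL=(137,62),endR=(409,62)).items():
    W=plane(c,f(px,(190,170)).reshape(1,2),p[2]-3.3)[0]; print(nm,(R.T@(W-p)).round(1))
for z in (50,55,58):
    W=plane(c,np.array([f((354,89),(170,50)),f((360,314),(170,50))]),z); d=W[0]-W[1]; print(z,W.mean(0).round(1),np.hypot(*d[:2]).round(1),np.arctan2(d[1],d[0]).round(3),'tool',((W-p)@R).round(1).tolist())
W=plane(c,np.array([f(x,(170,50)) for x in [(288,37),(420,37),(298,357),(422,355)]]),45);print(W.round(1).tolist(),W.mean(0), ((W.mean(0)-p)@R).round(1))
```

```text
endL [-16.2   3.3  34.6]
endR [17.1  3.3 34.6]
50 [452.7 -80.4  50. ] 47.5 0.037 tool [[0.5, 145.0, 90.1], [1.9, 145.0, 42.6]]
55 [452.9 -80.4  55. ] 46.6 0.037 tool [[0.5, 140.0, 89.9], [1.8, 140.0, 43.3]]
58 [453.1 -80.4  58. ] 46.2 0.037 tool [[0.5, 137.0, 89.9], [1.8, 137.0, 43.7]]
[[486.8, -65.3, 45.0], [487.0, -93.5, 45.0], [418.3, -67.1, 45.0], [419.0, -95.7, 45.0]] [452.76763515 -80.41545055  45.        ] [  1.2 150.   66.5]
```

```bash
python3 -m inch '[[0.9,0,0,1.5,0],[0.9,0,0,2.5,0],[0.9,0,0,2,0],[0.9,0.07,2,0.6,-0.015],[0.9,0,3,0,0],[0.9,0,3,0,0],[0.9,0,2.5,0,0],[0.9,0,1.4,0,0],[0.9,0,0.4,0,0],[0.9,0,0,0,0]]'
python3 - <<'E'
from h import *
plan((452.5,-80.4),48.3,.025+np.pi/2)
c=camera('wrist'); save(c,'w6.png')
c=camera('scene'); im=np.array(c['pixels'])
u,v=proj(c,[[452,-80,60]])[0].astype(int); im=im[v-45:v+45,u-60:u+60,::-1]; cv2.imwrite('pics/s6.png',cv2.resize(im,None,fx=6,fy=6,interpolation=cv2.INTER_CUBIC))
E
```

```text
time: 9.1
tcp_pos: [452.1, -79.6, 71.9]
tool_rot: [-0.506, 0.506, -0.494, 0.494]
ft_force: [-0.2, -0.4, -0.7]
gripper_width: 31.4
tcp [452.1 -79.6  71.9] jaw -1.547 tooly [-0.001  0.    -1.   ] j6 1.11 w 31.4 F [-0.2 -0.4 -0.7] t 9.1
turn -0.001 shift now [0.08 2.36 0.03] after turn [0.08 2.36 0.03]
```

View pics/w6.png

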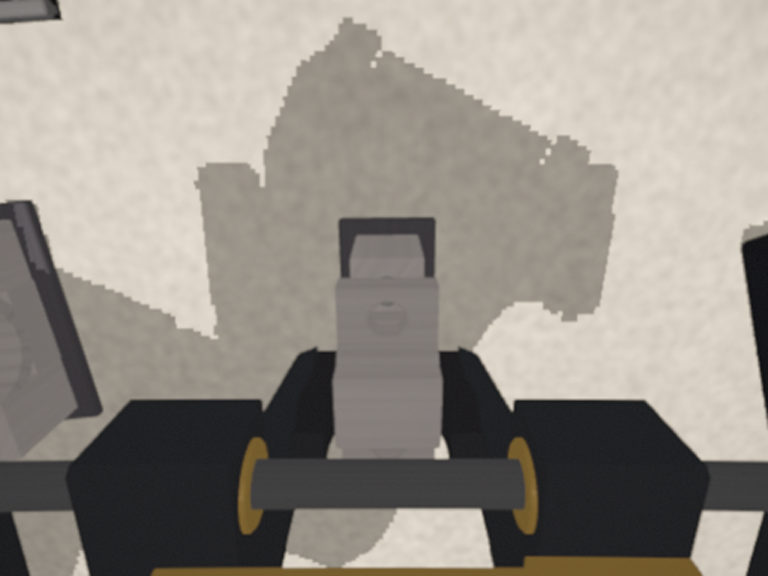

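View pics/s6.png

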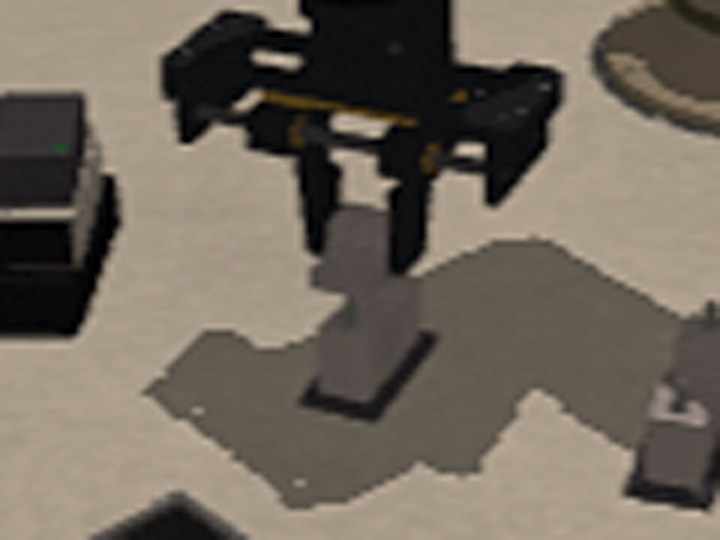

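```bash
python3 -m inch '[[0.9,0,0.4,0,0],[0.9,0,0.4,0,0],[0.9,0,0.3,0,0],[0.9,0,0.2,0,0],[0.9,0,0,0,0]]'
python3 - <<'E'
from h import *
plan((452.5,-80.4),48.3,.025+np.pi/2)
c=camera('wrist'); save(c,'w7.png')
im=np.array(c['pixels'])[170:330,190:330,::-1]; cv2.imwrite('pics/z7.png',cv2.resize(im,None,fx=4,fy=4,interpolation=cv2.INTER_CUBIC))
E
```

```text
time: 9.7
tcp_pos: [451.9, -78.9, 59.0]
tool_rot: [-0.506, 0.506, -0.494, 0.494]
ft_force: [0.3, -0.4, -0.5]
gripper_width: 31.8
tcp [451.9 -78.9  59. ] jaw -1.546 tooly [-0.  0. -1.] j6 1.11 w 31.8 F [ 0.3 -0.4 -0.5] t 9.7
turn -0.0 shift now [0.15 1.07 0.06] after turn [0.15 1.07 0.06]
```

View pics/z7.png

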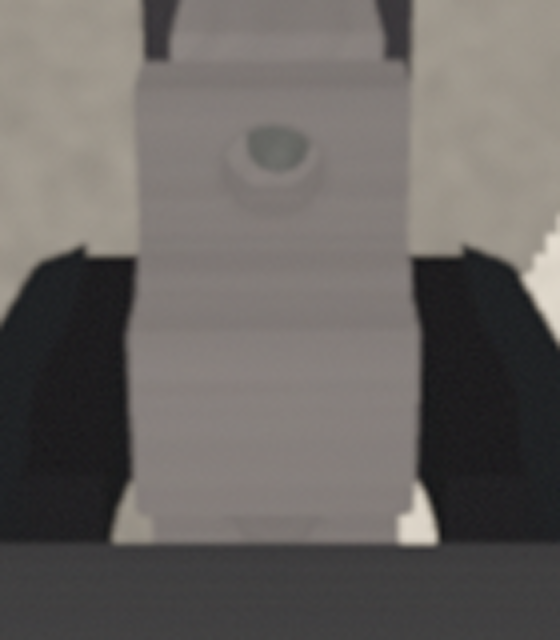

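Run:
```python
from h import *
c=camera('wrist'); R,p,s=rt(); print(p.round(2),s['ft_force'].round(1))
f=lambda pix,o,k=4:(np.array(pix,float)+.5)/k-.5+np.array(o)
g=lambda X:(proj(c,X)-[190,170]+.5)*4-.5
# hole top rim circle if cap at tool offset (0.5,0.6)
for off in [(0,0),(.5,.7)]:
    th=np.linspace(0,2*np.pi,73)
    for y in (-6.7,3.3):
        q=g(np.array([R@[off[0]+6*np.cos(t),y,23.5+off[1]+6*np.sin(t)]+p for t in th])); print('hole y',y,q.min(0).round(),q.max(0).round())
    for z,r in ((61,2),(56,4)):
        q=g(np.array([R@[off[0]+r*np.cos(t),p[2]-z,23.5+off[1]+r*np.sin(t)]+p for t in th])); print('stud if centred',z,q.min(0).round(),q.max(0).round())
im=np.array(c['pixels'])[190:230,240:280,::-1]; cv2.imwrite('pics/z8.png',cv2.resize(im,None,fx=14,fy=14,interpolation=cv2.INTER_CUBIC))
```

```text
[452.05 -78.96  59.27] [ 0.2 -0.3 -1.2]
hole y -6.7 [217. 130.] [319. 225.]
hole y 3.3 [220. 101.] [316. 191.]
stud if centred 61 [252. 147.] [285. 177.]
stud if centred 56 [236. 117.] [300. 176.]
hole y -6.7 [221. 125.] [323. 219.]
hole y 3.3 [224.  96.] [321. 186.]
stud if centred 61 [256. 141.] [289. 172.]
stud if centred 56 [240. 111.] [304. 171.]
```

View pics/z8.png

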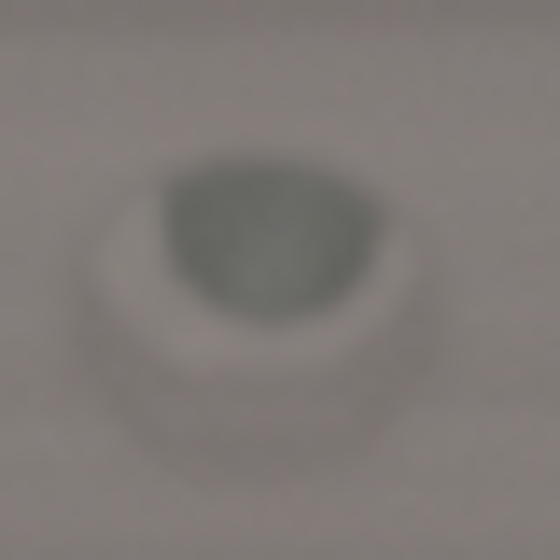

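```bash
python3 -m inch '[[0.9,0.08,0,-0.02,0],[0.9,0,0.2,0,0],[0.9,0,0.2,0,0],[0.9,0,0.2,0,0],[0.9,0,0.2,0,0],[0.9,0,0,0,0]]'
python3 - <<'E'
from h import *
plan((452.5,-80.4),48.3,.025+np.pi/2)
c=camera('wrist')
im=np.array(c['pixels'])[170:330,190:330,::-1]; cv2.imwrite('pics/z9.png',cv2.resize(im,None,fx=4,fy=4,interpolation=cv2.INTER_CUBIC))
E
```

```text
time: 10.4
tcp_pos: [451.7, -79.7, 51.0]
tool_rot: [-0.506, 0.506, -0.494, 0.494]
ft_force: [0.1, -0.1, -1.0]
gripper_width: 31.7
tcp [451.7 -79.7  51. ] jaw -1.546 tooly [-0.001  0.    -1.   ] j6 1.11 w 31.7 F [ 0.1 -0.1 -1. ] t 10.4
turn -0.0 shift now [0.07 0.27 0.08] after turn [0.07 0.27 0.08]
```

View pics/z9.png

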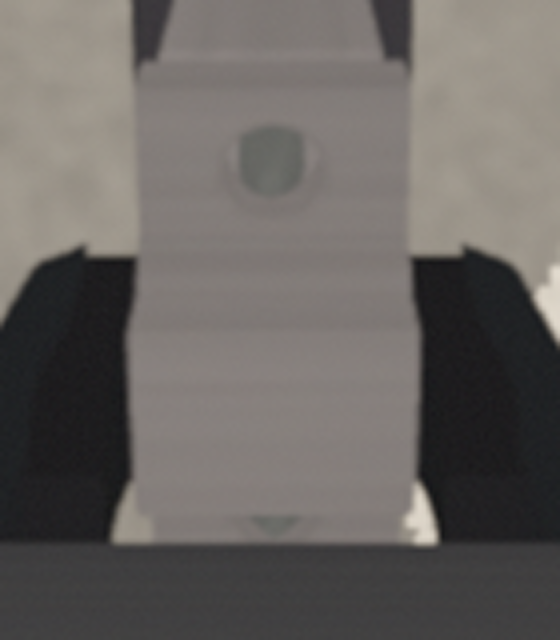

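```bash
python3 -m inch '[[0.9,0,0.15,0,0],[0.9,0,0.08,0,0],[0.9,0,0,0,0]]'; python3 -m inch '[[0.9,0,0.05,0,0],[0.9,0,0.04,0,0],[0.9,0,0,0,0]]'
```

```text
time: 10.75
tcp_pos: [451.8, -79.8, 48.9]
tool_rot: [-0.506, 0.506, -0.494, 0.494]
ft_force: [-1.0, 0.5, -1.2]
gripper_width: 31.9
time: 11.05
tcp_pos: [451.9, -79.8, 48.2]
tool_rot: [0.506, -0.506, 0.494, -0.494]
ft_force: [-0.8, 0.0, 2.1]
gripper_width: 31.8
```

```bash
python3 -m inch '[[0.9,0,0.04,0,0],[0.9,0,0,0,0]]'; python3 -m inch '[[0.6,0,0,0,0],[0.4,0,0,0,0],[0.4,0,0,0,0],[0.4,0,0,0,0]]'
python3 - <<'E'
from h import *
plan((452.5,-80.4),48.3,.025+np.pi/2)
c=camera('wrist'); save(c,'w10.png')
E
```

```text
time: 11.25
tcp_pos: [451.9, -79.8, 48.2]
tool_rot: [0.506, -0.506, 0.494, -0.494]
ft_force: [-2.8, 0.9, 8.5]
gripper_width: 31.9
time: 11.65
tcp_pos: [451.8, -79.8, 47.5]
tool_rot: [-0.506, 0.506, -0.494, 0.494]
ft_force: [-0.3, -0.4, -0.3]
gripper_width: 52.5
tcp [451.8 -79.8  47.5] jaw -1.546 tooly [-0.  0. -1.] j6 1.11 w 52.5 F [-0.3 -0.4 -0.3] t 11.7
turn -0.0 shift now [ 0.06 -0.08  0.07] after turn [ 0.06 -0.08  0.07]
```

View pics/w10.png

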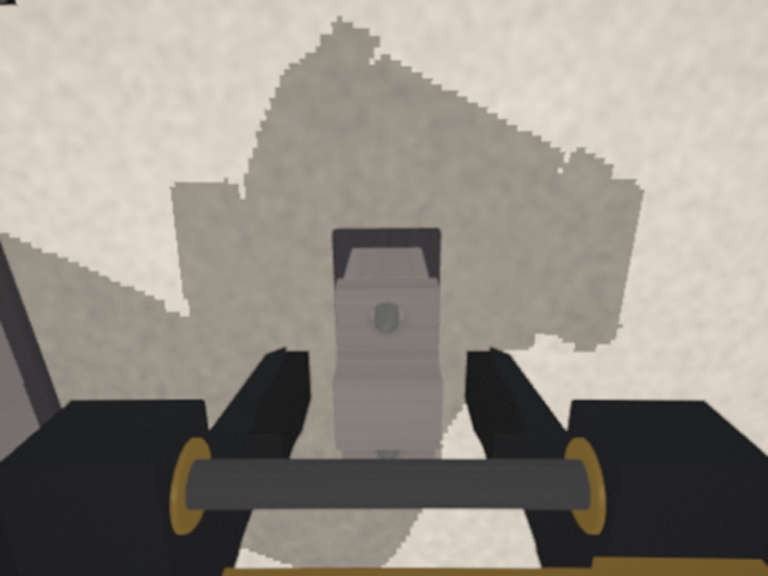

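```bash
python3 -m inch '[[0.2,0,-1,0,0],[0,0,-3,0,0],[0,0,-4,0,0],[0,0,-4,0,0],[0,0,-3,0,0],[0,2,0,-0.15,0],[0,4,0,-0.3,0],[0,4,0,-0.3,0],[0,4,0,-0.3,0],[0,4,0,-0.3,-0.03]]'; python3 -m inch '[[0,2.3,0,-0.13,0],[0,0,0,0,-0.15],[0,0,0,0,-0.15],[0,0,0,0,-0.15],[0,0,0,0,0]]'
python3 - <<'E'
from h import *
plan((442.5,-283.4),80,.505+np.pi/2)
c=camera('wrist'); save(c,'w11.png')
import pickle; pickle.dump((c,rt()),open('w11.pkl','wb'))
c=camera('top'); save(c,'t11.png')
pickle.dump((c,rt()),open('t11.pkl','wb'))
E
```

```text
time: 12.7
tcp_pos: [442.4, -261.5, 198.5]
tool_rot: [0.514, -0.514, 0.486, -0.486]
ft_force: [0.9, 0.1, 0.4]
gripper_width: 87.9
time: 13.2
tcp_pos: [442.6, -283.0, 198.3]
tool_rot: [-0.609, 0.609, -0.359, 0.359]
ft_force: [0.3, 0.0, 0.2]
gripper_width: 88.3
tcp [ 442.6 -283.   198.3] jaw -1.065 tooly [ 0. -0. -1.] j6 0.27 w 88.3 F [0.3 0.  0.2] t 13.2
turn 0.001 shift now [ 0.02 11.83 -0.03] after turn [ 0.02 11.83 -0.03]
```

View pics/w11.png

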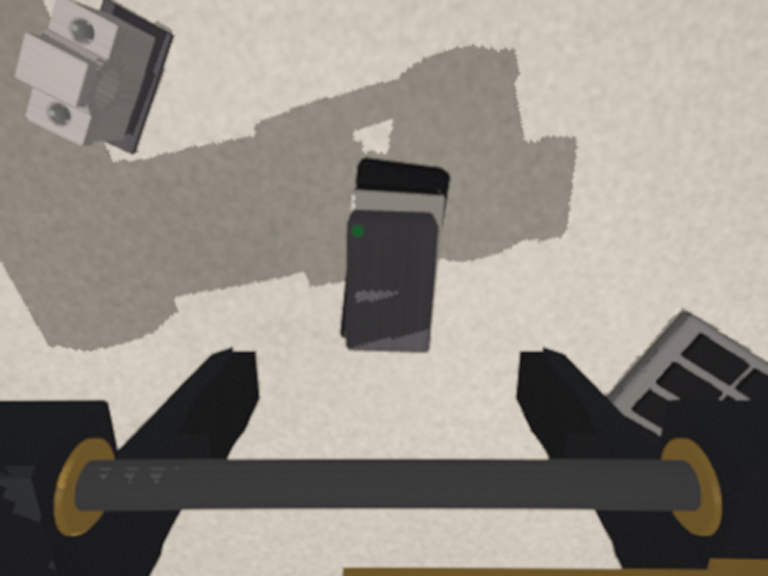

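View pics/t11.png

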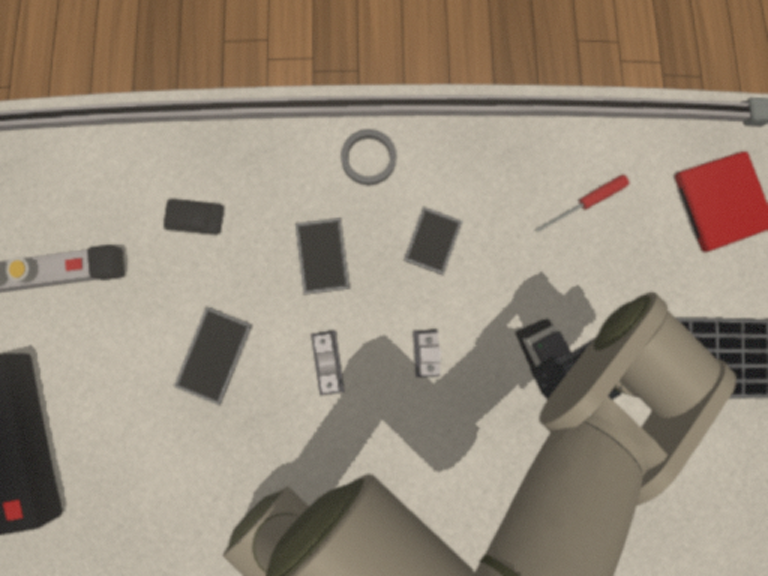

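Run:
```python
from h import *
import pickle
c,(R,p,s)=pickle.load(open('w11.pkl','rb'))
im=np.array(c['pixels']); 
W=plane(c,(np.array([(350,212),(437,214),(428,351),(347,348)],float)+.5)/1.5-.5,100)
m=W.mean(0); print(m,[(np.hypot(*(W[i]-W[(i+1)%4])[:2]).round(1)) for i in range(4)])
for i,j in ((3,0),(2,1)): d=W[j]-W[i]; print(np.arctan2(d[1],d[0]))
print('tool',(W-p)@R)
P=cloud(c); sel=(np.abs(P[:,:,2]-100)<4)&(im.max(2)<110); sel[:, :200]=0; sel[240:]=0; sel[:,330:]=0
Q=P[sel][:,:2]; Q=Q[np.hypot(*(Q-m[:2]).T)<60]; print(len(Q),cv2.minAreaRect(Q.astype(np.float32)))
```

```text
[ 443.79090525 -285.55809369  100.        ] [np.float64(44.4), np.float64(77.4), np.float64(45.4), np.float64(76.6)]
0.45917189515063156
0.4723637127960882
tool [[-18.06633074  98.18974281  38.63930143]
 [ 26.31012861  98.20657765  37.78009844]
 [ 24.05227333  98.19695451 -39.55535613]
 [-21.31081621  98.17983642 -37.87342856]]
5065 ((441.9708251953125, -286.49224853515625), (73.72186279296875, 47.891685485839844), 26.85675048828125)
```

```bash
python3 -m inch '[[0,0.25,2,0,0.039],[0,0,3,0,0],[0,0,3,0,0],[0,0,2,0,0],[0,0,1.2,0,0],[0,0,0.6,0,0],[0,0,0.2,0,0],[0.4,0,0,0,0],[0.5,0,0,0,0],[0.5,0,0,0,0]]' 30
python3 - <<'E'
from h import *
plan((443,-285.8),78,.467+np.pi/2)
c=camera('wrist'); save(c,'w12.png')
E
```

```text
time: 14.3
tcp_pos: [444.2, -285.5, 78.3]
tool_rot: [-0.602, 0.602, -0.371, 0.372]
ft_force: [-0.2, -0.3, -0.1]
gripper_width: 66.2
tcp [ 444.2 -285.5   78.3] jaw -1.105 tooly [ 0.001 -0.001 -1.   ] j6 0.31 w 66.2 F [-0.2 -0.3 -0.1] t 14.3
turn -0.001 shift now [-0.02  0.03 -0.12] after turn [-0.02  0.03 -0.12]
```

View pics/w12.png

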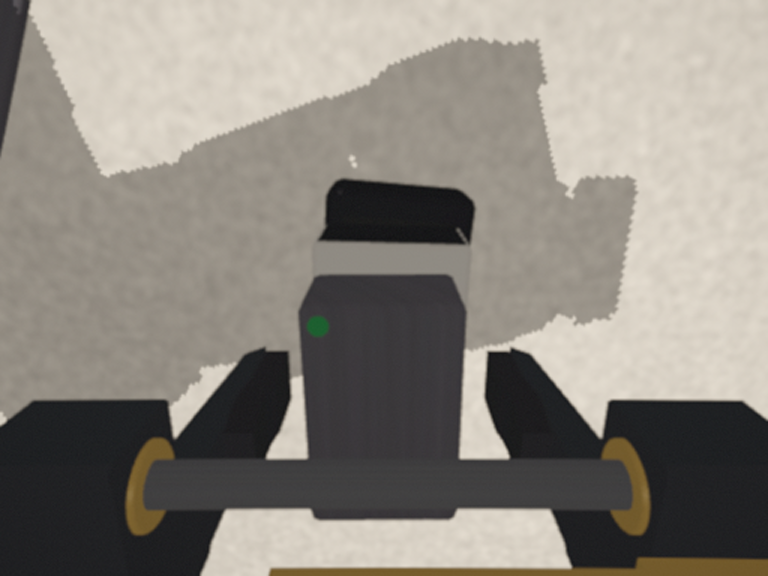

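```bash
python3 -m inch '[[0.7,0,0,0,0],[0.8,0,0,0,0],[0.8,0,0,0,0],[0.8,0,0,0,0],[0.8,0,0,0,0],[0.8,0,0,0,0]]' 30; python3 -m inch '[[0.8,0,-0.2,0,0],[0.8,0,-0.5,0,0],[0.8,0,-1,0,0],[0.8,0,-2,0,0],[0.8,0,-2.5,0,0],[0.8,0,-2,0,0],[0.8,0,0,0,0]]'
python3 - <<'E'
from h import *
plan((650,-95),150,2.76+np.pi/2)
c=camera('wrist'); save(c,'w13.png')
E
```

```text
time: 14.95
tcp_pos: [444.0, -285.2, 77.8]
tool_rot: [0.602, -0.602, 0.371, -0.371]
ft_force: [-2.0, 1.6, 4.9]
gripper_width: 47.9
time: 15.65
tcp_pos: [444.8, -286.1, 162.5]
tool_rot: [-0.601, 0.602, -0.369, 0.373]
ft_force: [0.1, -0.8, -2.6]
gripper_width: 47.8
tcp [ 444.8 -286.1  162.5] jaw -1.105 tooly [ 0.004 -0.004 -1.   ] j6 0.31 w 47.8 F [ 0.1 -0.8 -2.6] t 15.7
turn 0.847 shift now [-7.86  1.25 26.91] after turn [-25.38   1.25  11.92]
```

View pics/w13.png

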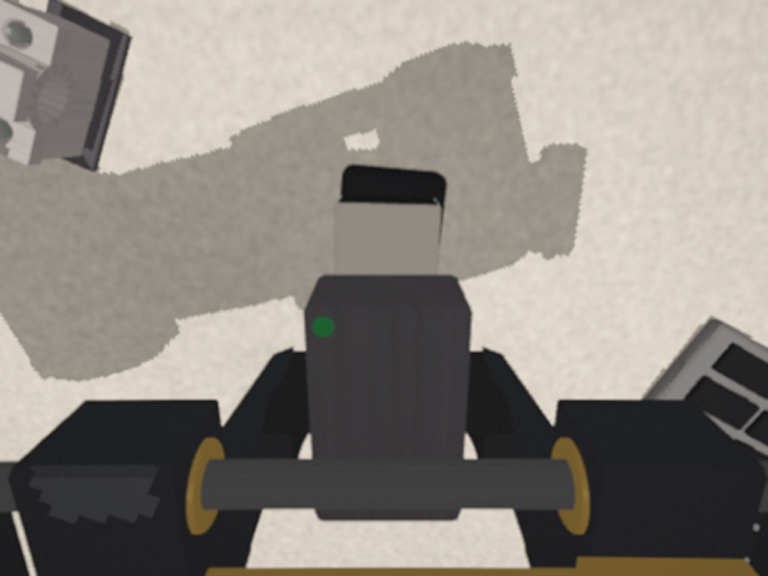

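```bash
python3 -m inch '[[0.8,-0.7,0,1.4,0],[0.8,-1.5,0,2.8,0],[0.8,-1.8,0,3.3,0],[0.8,-2,0,3.7,0],[0.8,-2,0,3.7,0],[0.8,-2,0,3.7,0],[0.8,-1.6,0,3,0],[0.8,-0.7,0,1.3,0],[0.8,0,0,0,0.1],[0.8,0,0,0,0.15]]'; python3 -m inch '[[0.8,0,0,0,0.15],[0.8,0,0,0,0.15],[0.8,0,0,0,0.15],[0.8,0,0,0,0.1],[0.8,0,0,0,0.047],[0.8,0,0,0,0]]'
python3 - <<'E'
from h import *
plan((650,-95),150,2.76+np.pi/2)
c=camera('wrist'); save(c,'w14.png')
im=np.array(c['pixels']); g=cv2.cvtColor(im,cv2.COLOR_RGB2GRAY)
import pickle; pickle.dump((c,rt()),open('w14.pkl','wb'))
E
```

```text
time: 16.7
tcp_pos: [592.9, -72.5, 158.4]
tool_rot: [-0.55, 0.55, -0.445, 0.444]
ft_force: [-0.5, 0.3, -2.0]
gripper_width: 47.6
time: 17.3
tcp_pos: [592.7, -73.1, 158.7]
tool_rot: [0.395, -0.396, 0.586, -0.585]
ft_force: [-0.2, -0.1, -3.3]
gripper_width: 47.7
tcp [592.7 -73.1 158.7] jaw -1.953 tooly [-0.002  0.    -1.   ] j6 1.63 w 47.7 F [-0.2 -0.1 -3.3] t 17.3
turn -0.001 shift now [-0.11  0.86  6.13] after turn [-0.11  0.86  6.13]
```

View pics/w14.png

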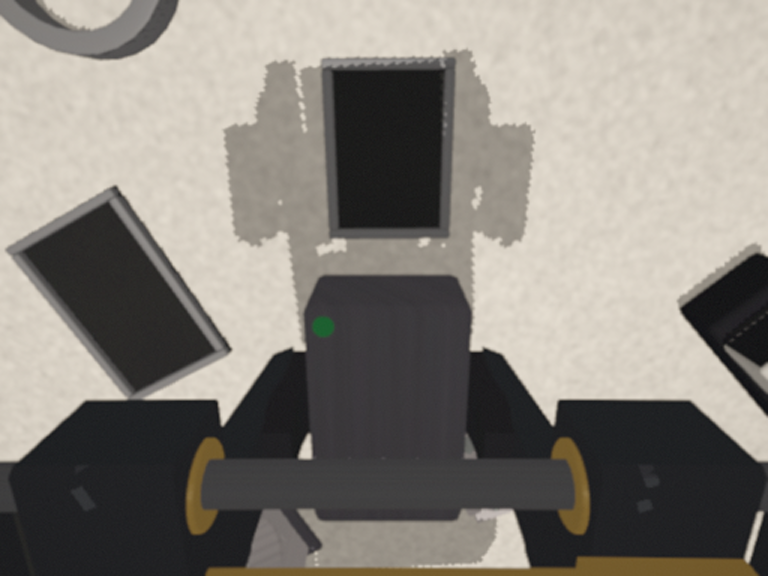

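Run:
```python
from h import *
import pickle
c,(R,p,s)=pickle.load(open('w14.pkl','rb'))
f=lambda L,z: plane(c,(np.array(L,float)+.5)/1.5-.5,z)
for nm,L,z in (('outer',[(322,60),(455,58),(449,237),(330,237)],9),('inner',[(331,68),(446,67),(441,229),(338,230)],4)):
    W=f(L,z); print(nm,W.mean(0).round(1),[(np.hypot(*(W[i]-W[(i+1)%4])[:2]).round(1)) for i in range(4)], [np.arctan2(*(W[j]-W[i])[[1,0]]).round(3) for i,j in ((3,0),(2,1))])
    plan(W.mean(0)[:2],14,W[0][0]*0+np.arctan2(*(W[0]+W[1]-W[2]-W[3])[[1,0]])+np.pi/2)
```

```text
outer [652.6 -98.4   9. ] [np.float64(74.3), np.float64(102.0), np.float64(74.6), np.float64(101.0)] [np.float64(-0.378), np.float64(-0.374)]
tcp [592.8 -73.1 158.8] jaw -1.952 tooly [-0.002  0.    -1.   ] j6 1.63 w 47.7 F [ 0.2 -0.5 -2.8] t 17.4
turn -0.005 shift now [ 0.12 14.47  6.51] after turn [ 0.16 14.47  6.51]
inner [652.5 -98.3   4. ] [np.float64(65.6), np.float64(93.9), np.float64(65.4), np.float64(94.1)] [np.float64(-0.374), np.float64(-0.377)]
tcp [592.8 -73.1 158.8] jaw -1.952 tooly [-0.002  0.    -1.   ] j6 1.63 w 47.7 F [ 0.2 -0.5 -2.8] t 17.4
turn -0.005 shift now [ 0.12 14.47  6.5 ] after turn [ 0.16 14.47  6.5 ]
```

```bash
python3 -m inch '[[0.8,0,0,1.5,0],[0.8,0,0,2.5,0],[0.8,0,1,2,0],[0.8,0,3,0.4,0],[0.8,0,3.2,0,0],[0.8,0,3,0,0],[0.8,0,2,0,0],[0.8,0,1,0,0],[0.8,0,0.3,0,0],[0.8,0,0,0,0]]'
python3 - <<'E'
from h import *
plan((651.3,-96.8),13.8,2.765+np.pi/2)
c=camera('wrist'); save(c,'w15.png')
c=camera('scene'); im=np.array(c['pixels'])
u,v=proj(c,[[650,-95,30]])[0].astype(int); im=im[v-45:v+45,u-60:u+60,::-1]; cv2.imwrite('pics/s15.png',cv2.resize(im,None,fx=6,fy=6,interpolation=cv2.INTER_CUBIC))
E
```

```text
time: 18.35
tcp_pos: [653.0, -96.5, 25.0]
tool_rot: [-0.396, 0.396, -0.585, 0.586]
ft_force: [-0.8, 0.1, -2.2]
gripper_width: 47.6
tcp [653.  -96.5  25. ] jaw -1.952 tooly [ 0.001 -0.    -1.   ] j6 1.63 w 47.6 F [-0.8  0.1 -2.2] t 18.4
turn -0.004 shift now [ 0.09  1.12 -0.15] after turn [ 0.08  1.12 -0.15]
```

View pics/w15.png

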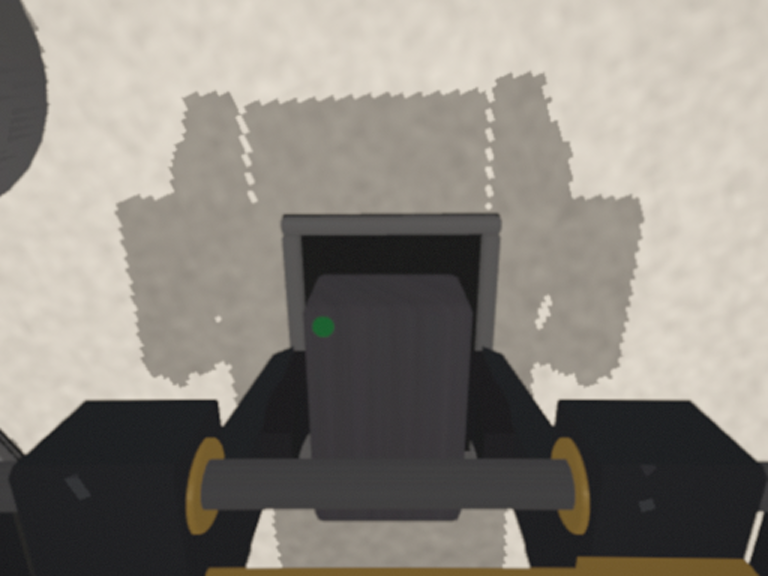

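View pics/s15.png

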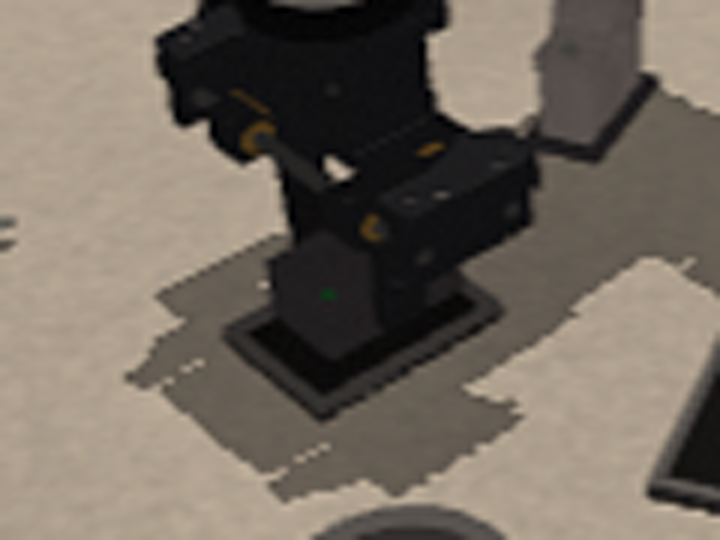

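Run:
```python
from h import *
c=camera('wrist'); R,p,s=rt()
f=lambda L,z: ((plane(c,(np.array(L,float)+.5)/1.5-.5,z)-p)@R).round(1).tolist()
print('recv end',f([(388,275),(320,275),(458,275)],15.2)); print('rim inner',f([(388,234),(302,236),(481,236)],9),'rim outer',f([(284,216),(499,216),(388,216)],9))
```

```text
recv end [[0.4, 10.8, 33.5], [-22.8, 10.8, 33.5], [24.3, 10.8, 33.5]]
rim inner [[0.4, 17.0, 46.4], [-29.3, 17.0, 45.7], [32.5, 17.0, 45.6]] rim outer [[-35.0, 17.0, 52.6], [38.2, 17.0, 52.6], [0.4, 17.0, 52.6]]
```

```bash
python3 -m inch '[[0.8,0.1,0.2,0.2,0],[0.8,0,0.4,0,0],[0.8,0,0.3,0,0],[0.8,0,0.1,0,0],[0.8,0,0,0,0]]'; python3 -m inch '[[0.8,0,0.05,0,0],[0.8,0,0.05,0,0],[0.8,0,0,0,0]]'
```

```text
time: 19.0
tcp_pos: [654.1, -98.0, 14.3]
tool_rot: [0.396, -0.396, 0.586, -0.586]
ft_force: [-0.6, 0.4, -2.7]
gripper_width: 47.8
time: 19.3
tcp_pos: [654.3, -98.0, 13.9]
tool_rot: [-0.396, 0.396, -0.586, 0.586]
ft_force: [-1.0, -1.0, -1.2]
gripper_width: 47.6
```

```bash
python3 -m inch '[[0.8,0,0.05,0,0],[0.8,0,0.02,0,0],[0.8,0,0,0,0]]'
```

```text
time: 19.6
tcp_pos: [654.3, -98.0, 13.8]
tool_rot: [-0.396, 0.396, -0.585, 0.586]
ft_force: [-3.1, -0.4, 5.1]
gripper_width: 47.8
```

```bash
python3 -m inch '[[0.6,0,0,0,0],[0.4,0,0,0,0],[0.2,0,0,0,0],[0.1,0,0,0,0],[0,0,-1,0,0],[0,0,-2,0,0],[0,0,-3,0,0],[0,0,-4,0,0],[0,0,-3,0,0],[0,0,-2,0,0]]'
python3 - <<'E'
from h import *
plan((442.5,-284),170,.467+np.pi/2)
c=camera('wrist'); save(c,'w16.png')
E
```

```text
time: 20.6
tcp_pos: [654.7, -98.2, 166.6]
tool_rot: [-0.397, 0.395, -0.584, 0.587]
ft_force: [0.1, -0.7, 0.6]
gripper_width: 88.2
tcp [654.7 -98.2 166.6] jaw -1.952 tooly [ 0.004 -0.001 -1.   ] j6 1.62 w 88.2 F [ 0.1 -0.7  0.6] t 20.6
turn -0.848 shift now [ 25.15  -0.4  -12.79] after turn [  7.04  -0.4  -27.32]
```

View pics/w16.png

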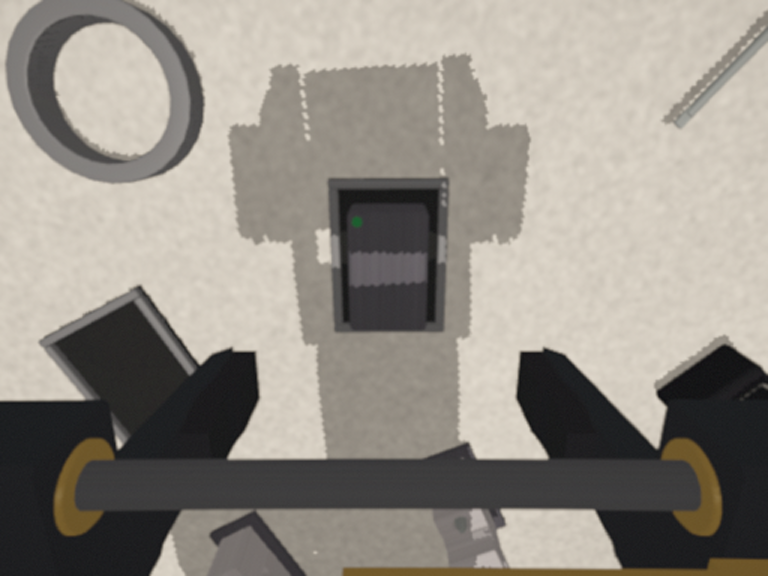

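```bash
python3 - <<'E'
from h import *
c=camera('wrist'); R,p,s=rt()
f=lambda L,z: plane(c,(np.array(L,float)+.5)/1.5-.5,z)
a=f([(348,205),(429,205),(427,328),(348,328)],36); b=f([(329,180),(448,180),(443,331),(335,331)],9)
print(a.mean(0),b.mean(0),[(np.hypot(*(a[i]-a[(i+1)%4])[:2]).round(1)) for i in range(4)],[(np.hypot(*(b[i]-b[(i+1)%4])[:2]).round(1)) for i in range(4)]); print(((a-b).mean(0)@R).round(1))
E
python3 -m inch '[[0,1.5,0,-0.8,0],[0,3,0,-1.5,0],[0,3.5,0,-1.8,0],[0,3.5,0,-1.8,0],[0,3.5,0,-1.8,0],[0,3.5,0,-1.8,0],[0,3.5,0,-1.8,0],[0,2.2,0,-1.1,0],[0,0.9,0,-0.4,0],[0,0,0,0,-0.15]]'; python3 -m inch '[[0,0,0,0,-0.15],[0,0,0,0,-0.15],[0,0,0,0,-0.15],[0,0,0,0,-0.15],[0,0,0,0,-0.1],[0,0,0,0,0]]'
python3 - <<'E'
from h import *
plan((442.5,-284),170,.467+np.pi/2)
c=camera('wrist'); save(c,'w17.png')
import pickle; pickle.dump((c,rt()),open('w17.pkl','wb'))
E
```

```text
[655.04316981 -98.52701235  36.        ] [653.68919474 -98.52963563   9.        ] [np.float64(47.0), np.float64(77.4), np.float64(49.8), np.float64(77.5)] [np.float64(74.5), np.float64(102.8), np.float64(74.7), np.float64(102.8)]
[ -0.5 -27.    1.4]
time: 21.7
tcp_pos: [441.3, -283.9, 162.3]
tool_rot: [0.439, -0.439, 0.555, -0.554]
ft_force: [0.8, -0.4, -0.5]
gripper_width: 87.9
time: 22.3
tcp_pos: [442.4, -282.7, 162.3]
tool_rot: [0.603, -0.603, 0.37, -0.369]
ft_force: [0.5, -0.1, -0.5]
gripper_width: 88.1
tcp [ 442.4 -282.7  162.3] jaw -1.1 tooly [-0.001  0.001 -1.   ] j6 0.31 w 88.1 F [ 0.5 -0.1 -0.5] t 22.3
turn 0.003 shift now [ 0.12 -0.77 -0.05] after turn [ 0.12 -0.77 -0.05]
```

View pics/w17.png

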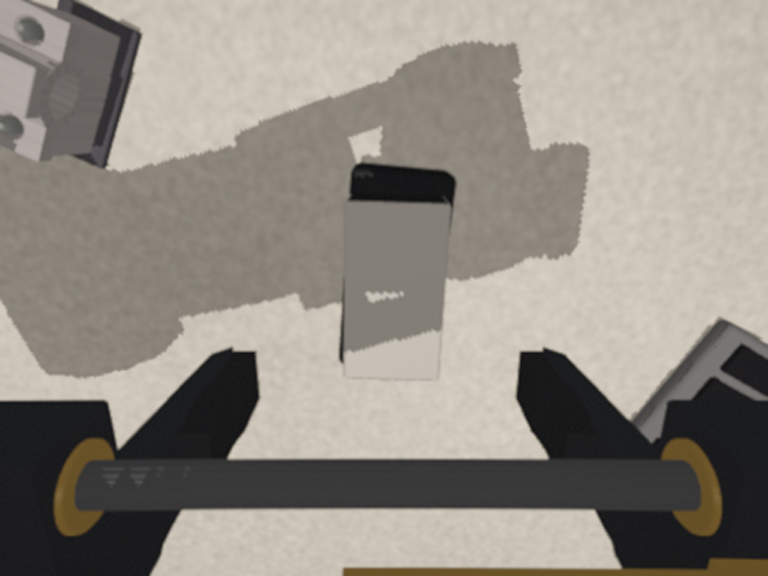

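Run:
```python
from h import *
import pickle
c,(R,p,s)=pickle.load(open('w17.pkl','rb'))
W=plane(c,(np.array([(346,202),(450,204),(438,380),(343,378)],float)+.5)/1.5-.5,68)
print(W.mean(0),[(np.hypot(*(W[i]-W[(i+1)%4])[:2]).round(1)) for i in range(4)], [np.arctan2(*(W[j]-W[i])[[1,0]]).round(3) for i,j in ((3,0),(2,1))]); print(((W-p)@R).round(1))
plan(W.mean(0)[:2],46,np.mean([np.arctan2(*(W[j]-W[i])[[1,0]]) for i,j in ((3,0),(2,1))])+np.pi/2)
im=np.array(c['pixels'])[100:260,220:320,::-1]; cv2.imwrite('pics/z17.png',cv2.resize(im,None,fx=4,fy=4,interpolation=cv2.INTER_CUBIC))
```

```text
[ 439.54189772 -289.24824297   68.        ] [np.float64(51.8), np.float64(99.2), np.float64(53.5), np.float64(99.0)] [np.float64(0.426), np.float64(0.442)]
[[-19.7  94.4  44.6]
 [ 32.1  94.4  43.7]
 [ 29.6  94.4 -55.4]
 [-23.8  94.4 -54.3]]
tcp [ 442.3 -282.8  162.4] jaw -1.104 tooly [-0.     0.001 -1.   ] j6 0.31 w 88.1 F [ 0.1 -0.3 -0.8] t 22.4
turn 0.033 shift now [ 0.46 11.64 -0.54] after turn [ 0.48 11.64 -0.52]
```

View pics/z17.png

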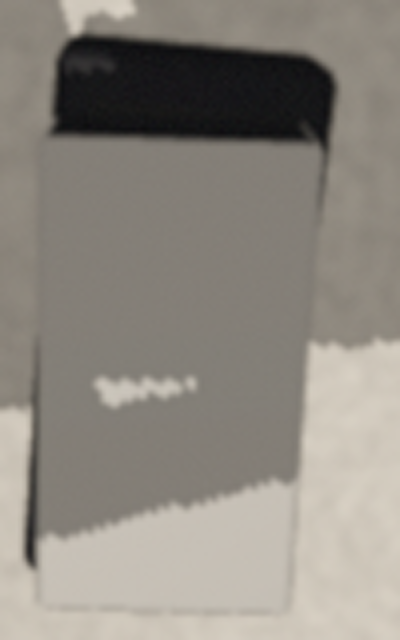

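```bash
python3 -m inch '[[0,0.45,1,-0.5,0.033],[0,0,2.5,0,0],[0,0,3,0,0],[0,0,2.5,0,0],[0,0,1.5,0,0],[0,0,0.8,0,0],[0,0,0.3,0,0],[0.3,0,0,0,0],[0.4,0,0,0,0],[0.4,0,0,0,0]]' 35
python3 - <<'E'
from h import *
plan((439.5,-289.2),46,.434+np.pi/2)
c=camera('wrist'); save(c,'w18.png')
E
```

```text
time: 23.35
tcp_pos: [439.8, -289.9, 47.6]
tool_rot: [-0.596, 0.596, -0.38, 0.381]
ft_force: [-0.8, 0.1, -0.3]
gripper_width: 66.1
tcp [ 439.8 -289.9   47.6] jaw -1.135 tooly [ 0.001 -0.001 -1.   ] j6 0.33 w 66.1 F [-0.8  0.1 -0.3] t 23.4
turn 0.002 shift now [-0.08  0.16 -0.  ] after turn [-0.08  0.16 -0.  ]
```

View pics/w18.png

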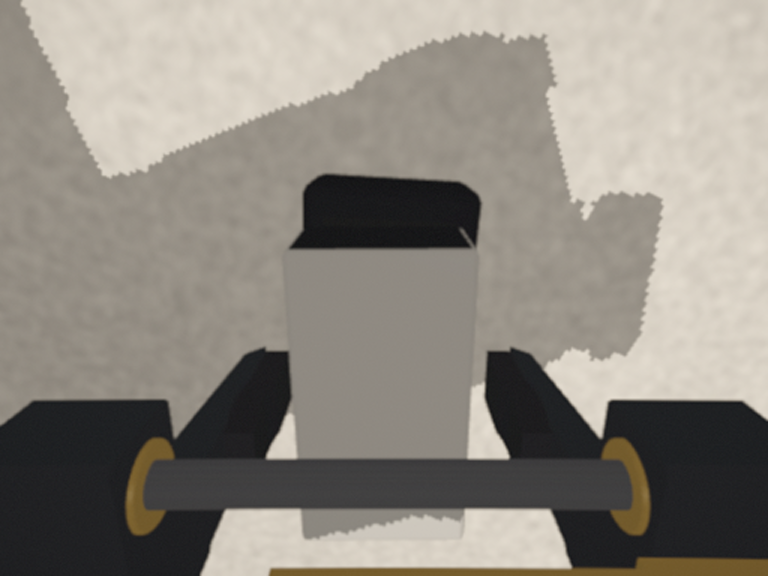

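```bash
python3 -m inch '[[0.4,-0.1,0.1,0,0],[0.6,0,0,0,0],[0.8,0,0,0,0],[0.8,0,0,0,0],[0.8,0,0,0,0],[0.8,0,0,0,0]]' 40; python3 -m inch '[[0.8,0,-0.2,0,0],[0.8,0,-0.5,0,0],[0.8,0,-1,0,0],[0.8,0,-2,0,0],[0.8,0,-2.5,0,0],[0.8,0,-3,0,0],[0.8,0,-2,0,0],[0.8,0,-0.8,0,0],[0.8,0,0,0,0]]'
python3 - <<'E'
from h import *
plan((627,100.9),150,.119+np.pi/2)
c=camera('wrist'); save(c,'w19.png')
E
```

```text
time: 24.0
tcp_pos: [439.3, -288.8, 46.3]
tool_rot: [-0.596, 0.596, -0.38, 0.38]
ft_force: [0.1, 0.6, 5.6]
gripper_width: 53.6
time: 24.9
tcp_pos: [439.3, -288.9, 166.8]
tool_rot: [-0.596, 0.596, -0.379, 0.381]
ft_force: [0.3, -0.1, -3.2]
gripper_width: 53.9
tcp [ 439.3 -288.9  166.8] jaw -1.135 tooly [ 0.001 -0.001 -1.   ] j6 0.33 w 53.9 F [ 0.3 -0.1 -3.2] t 24.9
turn 0.317 shift now [-27.41   1.65  33.47] after turn [-36.48   1.65  23.26]
```

View pics/w19.png

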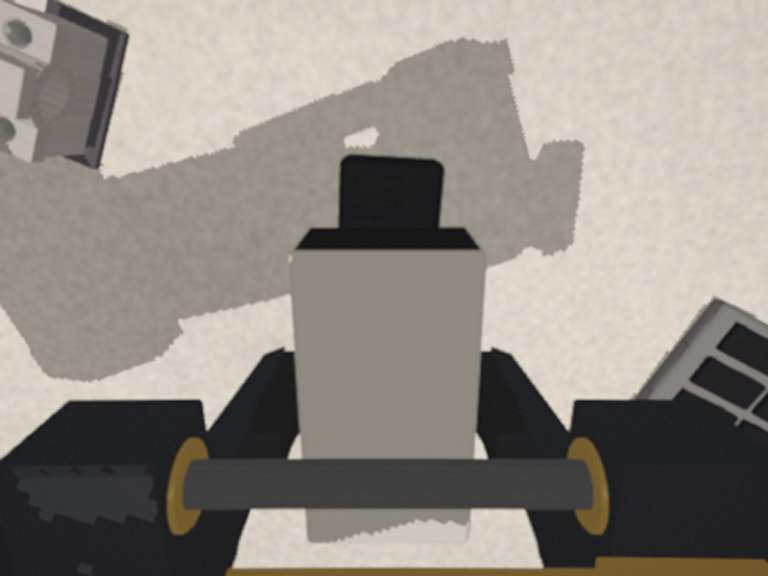

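```bash
python3 -m inch '[[0.8,-1.2,0,1.1,0],[0.8,-2.4,0,2.1,0],[0.8,-3,0,2.66,0],[0.8,-3,0,2.66,0],[0.8,-3,0,2.66,0],[0.8,-3,0,2.66,0],[0.8,-3,0,2.66,0],[0.8,-3,0,2.66,0],[0.8,-3,0,2.66,0],[0.8,-2.8,0,2.5,0]]'; python3 -m inch '[[0.8,-1.6,0,1.4,0.05],[0.8,-0.75,0,0.6,0.1],[0.8,0,0,0,0.1],[0.8,0,0,0,0.067],[0.8,0,0,0,0]]'
python3 - <<'E'
from h import *
plan((627,100.9),150,.119+np.pi/2)
c=camera('wrist'); save(c,'w20.png')
import pickle; pickle.dump((c,rt()),open('w20.pkl','wb'))
E
```

```text
time: 25.95
tcp_pos: [543.4, 65.1, 164.7]
tool_rot: [-0.596, 0.597, -0.381, 0.379]
ft_force: [0.7, 0.2, -2.3]
gripper_width: 53.3
time: 26.45
tcp_pos: [551.8, 92.8, 164.7]
tool_rot: [-0.528, 0.529, -0.47, 0.469]
ft_force: [0.3, -0.4, -2.2]
gripper_width: 53.4
tcp [551.8  92.8 164.7] jaw -1.452 tooly [-0.003  0.    -1.   ] j6 1.41 w 53.4 F [ 0.3 -0.4 -2.2] t 26.4
turn -0.0 shift now [0.09 1.45 7.56] after turn [0.09 1.45 7.56]
```

View pics/w20.png

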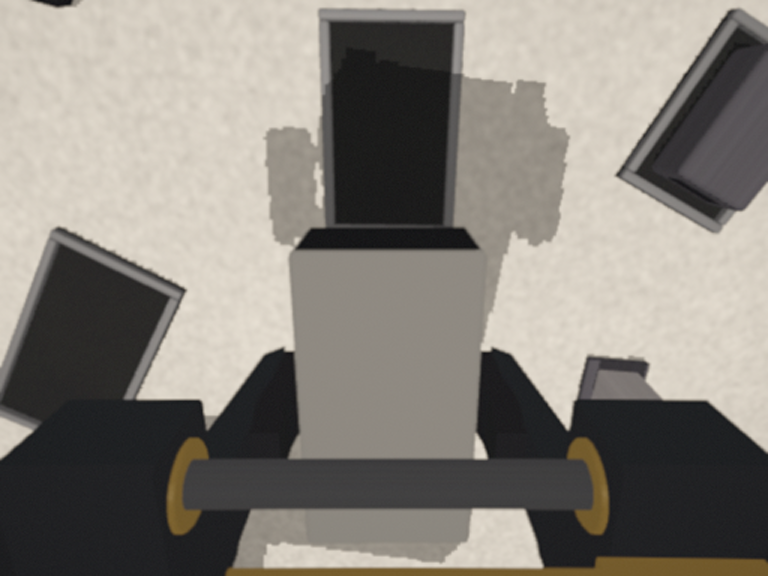

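Run:
```python
from h import *
import pickle
c,(R,p,s)=pickle.load(open('w20.pkl','rb'))
f=lambda L,z: ((plane(c,(np.array(L,float)+.5)/1.5-.5,z)-p)@R).round(1).tolist()
print('outer far',f([(319,10),(464,12)],9),'mid side',f([(322,120),(459,120)],9))
print('floor in',f([(332,23),(453,25),(444,224),(332,222)],4))
print('player top',f([(291,250),(486,250)],p[2]+22),'bot',f([(310,229),(470,229)],p[2]-10))
print('player far top',f([(306,541),(470,541)],p[2]+22))
```

```text
outer far [[-37.0, 155.7, 140.8], [43.2, 155.6, 139.6]] mid side [[-38.1, 155.8, 83.6], [43.1, 155.7, 83.3]]
floor in [[-30.6, 160.7, 135.3], [38.0, 160.6, 134.1], [37.0, 160.9, 20.0], [-35.2, 160.9, 21.4]]
player top [[-24.8, -22.1, 50.6], [26.8, -22.1, 50.5]] bot [[-24.7, 9.9, 49.3], [27.8, 9.9, 49.2]]
player far top [[-26.2, -21.9, -47.7], [27.5, -21.9, -47.8]]
```

```bash
python3 -m inch '[[0.8,0.13,0,1.5,0],[0.8,0,0,2.8,0],[0.8,0,1,2.5,0],[0.8,0,3,0.78,0],[0.8,0,3.2,0,0],[0.8,0,3,0,0],[0.8,0,2.2,0,0],[0.8,0,1.2,0,0],[0.8,0,0.3,0,0],[0.8,0,0,0,0]]'
python3 - <<'E'
from h import *
plan((627,100.9),14.3,.119+np.pi/2)
c=camera('wrist'); save(c,'w21.png'); R,p,s=rt()
import pickle; pickle.dump((c,rt()),open('w21.pkl','wb'))
E
```

```text
time: 27.5
tcp_pos: [628.3, 99.7, 27.2]
tool_rot: [0.529, -0.529, 0.469, -0.469]
ft_force: [-0.2, 0.8, -2.3]
gripper_width: 54.0
tcp [628.3  99.7  27.2] jaw -1.451 tooly [ 0. -0. -1.] j6 1.42 w 54.0 F [-0.2  0.8 -2.3] t 27.5
turn 0.0 shift now [-0.13  1.29 -0.11] after turn [-0.13  1.29 -0.11]
```

View pics/w21.png

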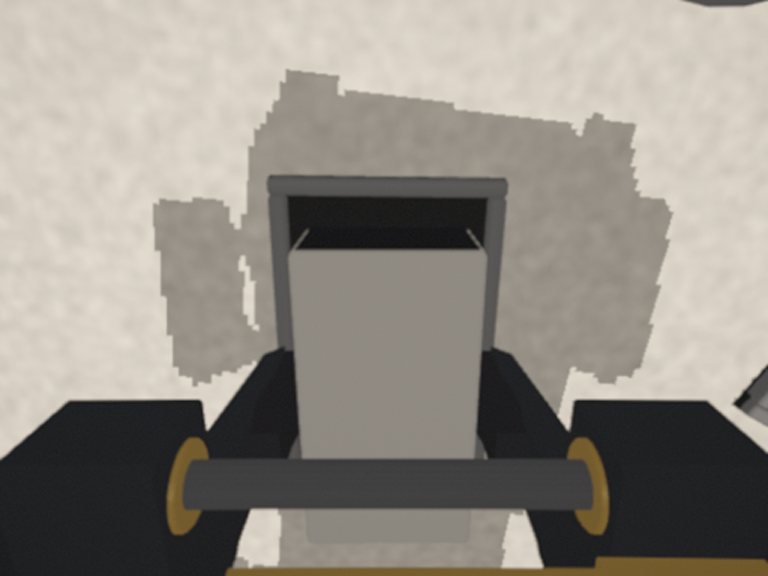

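```bash
python3 - <<'E'
from h import *
import pickle
c,(R,p,s)=pickle.load(open('w21.pkl','rb'))
f=lambda L,z: ((plane(c,(np.array(L,float)+.5)/1.5-.5,z)-p)@R).round(1).tolist()
print(f([(288,196),(487,197),(387,178)],9), f([(388,230)],p[2]-10),f([(388,250)],p[2]+22))
E
python3 -m inch '[[0.8,0,0.5,0,0],[0.8,0,0.4,0,0],[0.8,0,0.2,0,0],[0.8,0,0.05,0,0],[0.8,0,0,0,0]]'
```

```text
[[-33.0, 19.0, 58.6], [34.5, 19.0, 58.2], [0.6, 19.0, 64.6]] [[0.9, 10.1, 48.8]] [[0.9, -21.9, 50.4]]
time: 28.05
tcp_pos: [628.1, 99.6, 15.5]
tool_rot: [-0.529, 0.529, -0.469, 0.469]
ft_force: [0.6, -0.3, -3.6]
gripper_width: 53.5
```

```bash
python3 -m inch '[[0.8,0,0.08,0,0],[0.8,0,0.05,0,0],[0.8,0,0,0,0]]';python3 -m inch '[[0.8,0,0.04,0,0],[0.8,0,0,0,0]]'
```

```text
time: 28.35
tcp_pos: [628.1, 99.6, 14.4]
tool_rot: [0.529, -0.529, 0.469, -0.47]
ft_force: [-1.1, -0.5, -1.7]
gripper_width: 53.8
time: 28.55
tcp_pos: [628.2, 99.6, 14.3]
tool_rot: [0.529, -0.529, 0.469, -0.47]
ft_force: [-2.3, 0.1, 4.9]
gripper_width: 53.7
```

```bash
python3 -m inch '[[0.6,0,0,0,0],[0.4,0,0,0,0],[0.2,0,0,0,0],[0.1,0,0,0,0],[0,0,-1,0,0],[0,0,-2,0,0],[0,0,-3,0,0],[0,0,-4,0,0],[0,0,-3,0,0],[0,0,-2,0,0]]'
python3 - <<'E'
from h import *
plan((441,-287),160,.434+np.pi/2)
c=camera('wrist'); save(c,'w22.png')
import pickle; pickle.dump((c,rt()),open('w22.pkl','wb'))
E
python3 -m inch '[[0,1.6,0,-1,0],[0,2.8,0,-1.8,0],[0,3.5,0,-2.2,0],[0,3.5,0,-2.2,0],[0,3.5,0,-2.2,0],[0,3.5,0,-2.2,0],[0,3.5,0,-2.2,0],[0,3.5,0,-2.2,0],[0,3.5,0,-2.2,0],[0,3.5,0,-2.2,0]]'; python3 -m inch '[[0,2.4,0,-1.7,0],[0,1,0,-1,0],[0,0,0,0,-0.15],[0,0,0,0,-0.15],[0,0,0,0,0]]'
python3 - <<'E'
from h import *
plan((441,-287),160,.434+np.pi/2)
c=camera('wrist'); save(c,'w23.png')
import pickle; pickle.dump((c,rt()),open('w23.pkl','wb'))
E
```

```text
time: 29.55
tcp_pos: [628.6, 99.6, 167.2]
tool_rot: [0.53, -0.528, 0.468, -0.47]
ft_force: [-0.1, -0.7, -0.5]
gripper_width: 88.2
tcp [628.6  99.6 167.2] jaw -1.452 tooly [ 0.004 -0.    -1.   ] j6 1.42 w 88.2 F [-0.1 -0.7 -0.5] t 29.6
turn -0.315 shift now [ 36.17   0.65 -23.21] after turn [ 27.19   0.65 -33.28]
time: 30.6
tcp_pos: [462.9, -247.6, 163.6]
tool_rot: [0.529, -0.529, 0.469, -0.469]
ft_force: [0.3, -0.5, 0.1]
gripper_width: 88.2
time: 31.1
tcp_pos: [441.2, -282.6, 163.6]
tool_rot: [0.593, -0.593, 0.385, -0.384]
ft_force: [0.8, 0.5, -0.4]
gripper_width: 88.2
tcp [ 441.2 -282.6  163.6] jaw -1.15 tooly [-0.  0. -1.] j6 0.35 w 88.2 F [ 0.8  0.5 -0.4] t 31.1
turn -0.013 shift now [ 0.4   0.36 -0.2 ] after turn [ 0.39  0.36 -0.2 ]
```

View pics/w22.png

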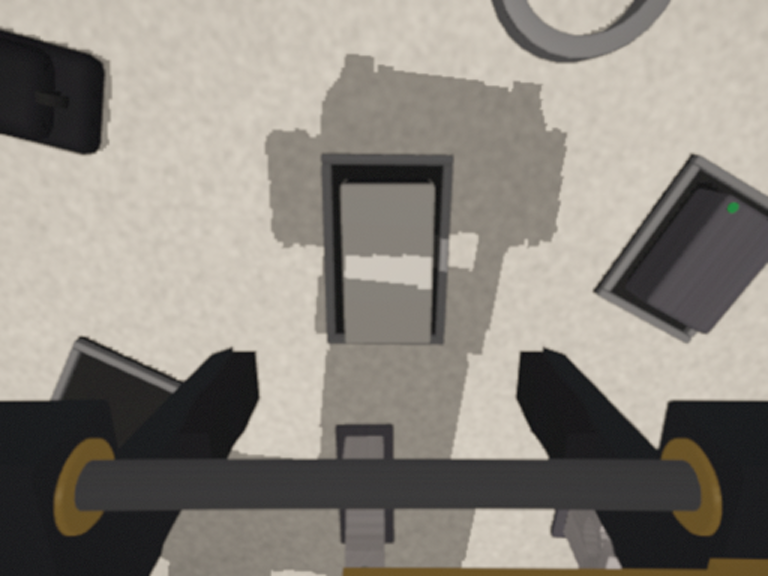

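View pics/w23.png

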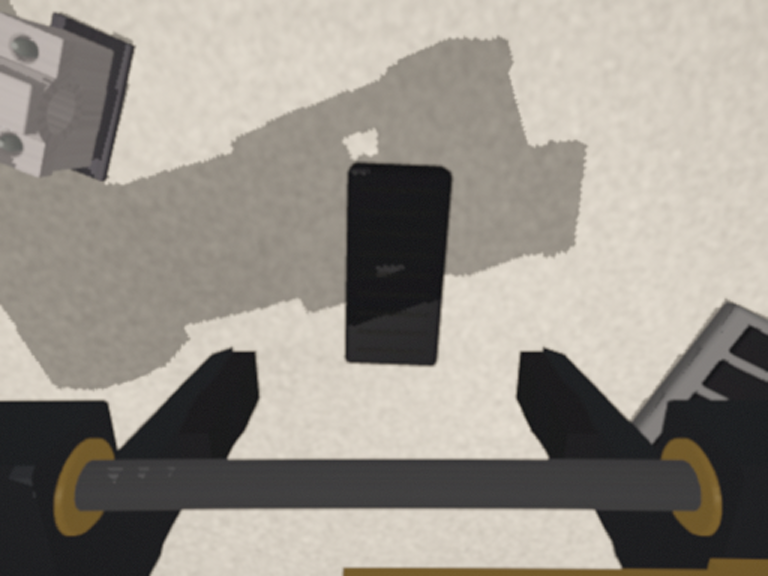

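Run:
```python
from h import *
import pickle
def q(c,R,p,L,z):
    W=plane(c,(np.array(L,float)+.5)/1.5-.5,z)
    print(W.mean(0).round(1),[(np.hypot(*(W[i]-W[(i+1)%4])[:2]).round(1)) for i in range(4)], [np.arctan2(*(W[j]-W[i])[[1,0]]).round(3) for i,j in ((3,0),(2,1))],'tool',((W.mean(0)-p)@R).round(1)); return W
c,(R,p,s)=pickle.load(open('w22.pkl','rb'))
q(c,R,p,[(340,183),(434,183),(432,342),(344,342)],36); q(c,R,p,[(322,155),(453,155),(443,344),(329,344)],9)
c,(R,p,s)=pickle.load(open('w23.pkl','rb'))
W=q(c,R,p,[(348,164),(452,167),(437,366),(346,363)],36)
plan(W.mean(0)[:2],11,np.arctan2(*(W[0]+W[1]-W[2]-W[3])[[1,0]])+np.pi/2)
```

```text
[629.5  98.9  36. ] [np.float64(53.4), np.float64(99.0), np.float64(55.6), np.float64(99.0)] [np.float64(0.113), np.float64(0.135)] tool [  0.6 133.8  -1.2]
[629.2  99.4   9. ] [np.float64(80.1), np.float64(127.0), np.float64(79.1), np.float64(127.0)] [np.float64(0.114), np.float64(0.106)] tool [ 1.000e-01  1.608e+02 -1.700e+00]
[ 441.7 -288.7   36. ] [np.float64(57.6), np.float64(123.4), np.float64(57.7), np.float64(122.9)] [np.float64(0.384), np.float64(0.385)] tool [  5.8 127.7  -2.1]
tcp [ 441.3 -282.6  163.7] jaw -1.155 tooly [-0.  0. -1.] j6 0.36 w 88.0 F [-0.3 -0.1  1.2] t 31.1
turn 0.032 shift now [ 0.58 15.27 -0.21] after turn [ 0.59 15.27 -0.19]
```

```bash
python3 -m inch '[[0,0.5,2,-0.2,0.032],[0,0,3,0,0],[0,0,3.5,0,0],[0,0,3,0,0],[0,0,2,0,0],[0,0,1,0,0],[0,0,0.5,0,0],[0,0,0.15,0,0],[0,0,0,0,0],[0,0,0,0,0]]' 45
python3 - <<'E'
from h import *
plan((441.7,-288.7),11,.385+np.pi/2)
c=camera('wrist'); save(c,'w24.png')
E
```

```text
time: 32.15
tcp_pos: [441.7, -288.9, 13.1]
tool_rot: [-0.587, 0.587, -0.394, 0.395]
ft_force: [0.6, 0.3, 0.5]
gripper_width: 88.0
tcp [ 441.7 -288.9   13.1] jaw -1.184 tooly [ 0.001 -0.001 -1.   ] j6 0.38 w 88.0 F [0.6 0.3 0.5] t 32.1
turn 0.001 shift now [-0.02  0.21  0.01] after turn [-0.02  0.21  0.01]
```

View pics/w24.png

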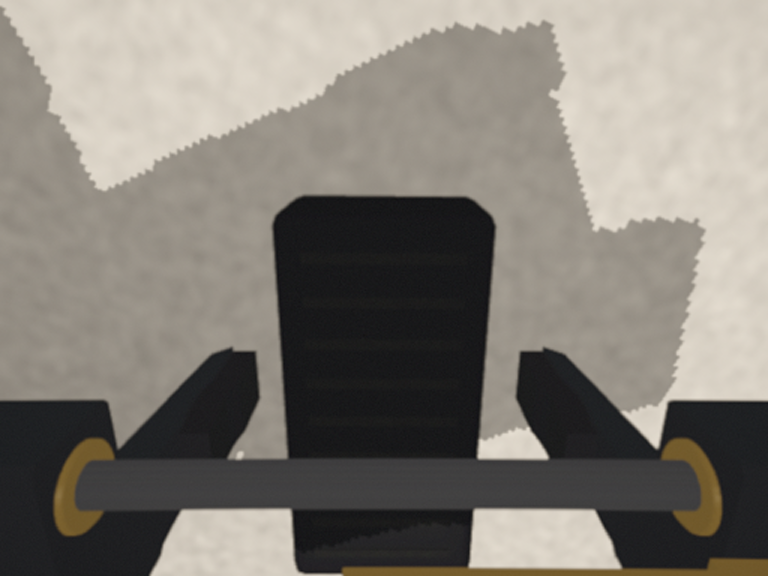

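```bash
python3 -m inch '[[0.3,0,0.2,0,0],[0.5,0,0,0,0],[0.7,0,0,0,0],[0.7,0,0,0,0],[0.7,0,0,0,0],[0.7,0,0,0,0],[0.7,0,0,0,0]]' 50; python3 -m inch '[[0.7,0,-0.2,0,0],[0.7,0,-0.5,0,0],[0.7,0,-1,0,0],[0.7,0,-2,0,0],[0.7,0,-3,0,0],[0.7,0,-3,0,0],[0.7,0,-3,0,0],[0.7,0,-2,0,0],[0.7,0,-0.5,0,0],[0.7,0,0,0,0]]'
python3 - <<'E'
from h import *
plan((456.4,293.8),150,2.752+np.pi/2); plan((456.4,293.8),150,2.752+np.pi/2,True)
c=camera('wrist'); save(c,'w25.png')
import pickle; pickle.dump((c,rt()),open('w25.pkl','wb'))
E
```

```text
time: 32.9
tcp_pos: [441.2, -288.4, 10.3]
tool_rot: [0.587, -0.587, 0.395, -0.394]
ft_force: [-1.0, 1.6, 1.8]
gripper_width: 59.5
time: 33.9
tcp_pos: [441.3, -288.5, 162.6]
tool_rot: [-0.587, 0.587, -0.394, 0.395]
ft_force: [0.3, -0.3, -6.9]
gripper_width: 59.3
tcp [ 441.3 -288.5  162.6] jaw -1.184 tooly [ 0.001 -0.001 -1.   ] j6 0.38 w 59.3 F [ 0.3 -0.3 -6.9] t 33.9
turn 0.776 shift now [-53.36   1.23  23.37] after turn [-54.44   1.23 -20.72]
tcp [ 441.3 -288.5  162.6] jaw -1.184 tooly [ 0.001 -0.001 -1.   ] j6 0.38 w 59.3 F [ 0.3 -0.3 -6.9] t 33.9
turn -2.365 shift now [-53.36   1.23  23.37] after turn [54.44  1.23 20.72]
```

View pics/w25.png

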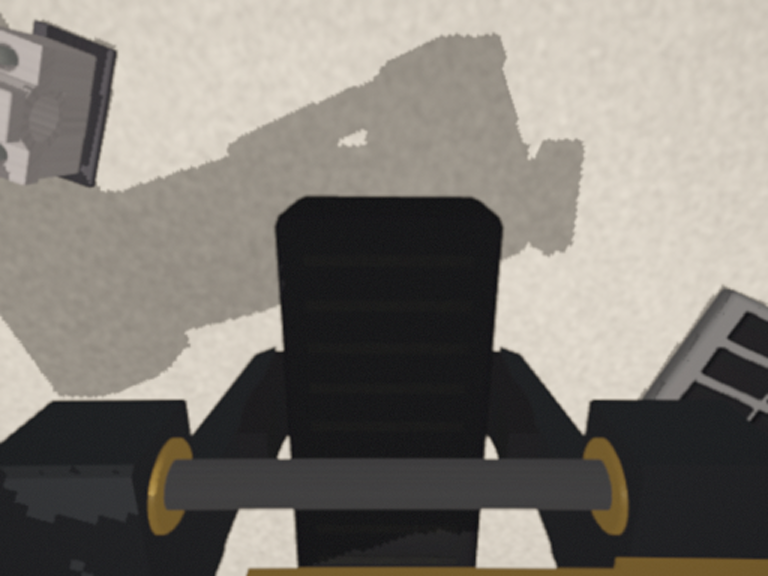

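```bash
python3 -m inch '[[0.7,-1.5,0,0.4,0],[0.7,-3,0,0.85,0],[0.7,-3.73,0,1.06,0],[0.7,-3.73,0,1.06,0],[0.7,-3.73,0,1.06,0],[0.7,-3.73,0,1.06,0],[0.7,-3.73,0,1.06,0],[0.7,-3.73,0,1.06,0],[0.7,-3.73,0,1.06,0],[0.7,-3.73,0,1.06,0]]'; python3 -m inch '[[0.7,-3.73,0,1.06,0],[0.7,-3.73,0,1.06,0],[0.7,-3.73,0,1.06,0],[0.7,-3.73,0,1.06,0],[0.7,-3.73,0,1.06,0],[0.7,-3.73,0,1.06,0],[0.7,-1.9,0,0.5,0.03],[0.7,-1.1,0,0.3,0.08],[0.7,0,0,0,0.13],[0.7,0,0,0,0.15]]'; python3 -m inch '[[0.7,0,0,0,0.15],[0.7,0,0,0,0.12],[0.7,0,0,0,0.08],[0.7,0,0,0,0.036],[0.7,0,0,0,0]]'
python3 - <<'E'
from h import *
plan((456.4,293.8),150,2.752+np.pi/2)
c=camera('wrist'); save(c,'w26.png')
import pickle; pickle.dump((c,rt()),open('w26.pkl','wb'))
E
```

```text
time: 34.95
tcp_pos: [400.3, 68.2, 161.5]
tool_rot: [-0.587, 0.587, -0.395, 0.394]
ft_force: [0.8, -0.2, -6.0]
gripper_width: 59.6
time: 35.95
tcp_pos: [371.2, 328.5, 161.0]
tool_rot: [0.497, -0.499, 0.502, -0.502]
ft_force: [-0.9, 0.1, -5.4]
gripper_width: 59.4
time: 36.45
tcp_pos: [371.6, 328.1, 161.2]
tool_rot: [0.393, -0.395, 0.587, -0.587]
ft_force: [0.1, 0.6, -5.1]
gripper_width: 59.2
tcp [371.6 328.1 161.2] jaw -1.96 tooly [-0.002 -0.001 -1.   ] j6 2.44 w 59.2 F [ 0.1  0.6 -5.1] t 36.5
turn 0.0 shift now [-0.04  1.11  9.15] after turn [-0.05  1.11  9.15]
```

View pics/w26.png

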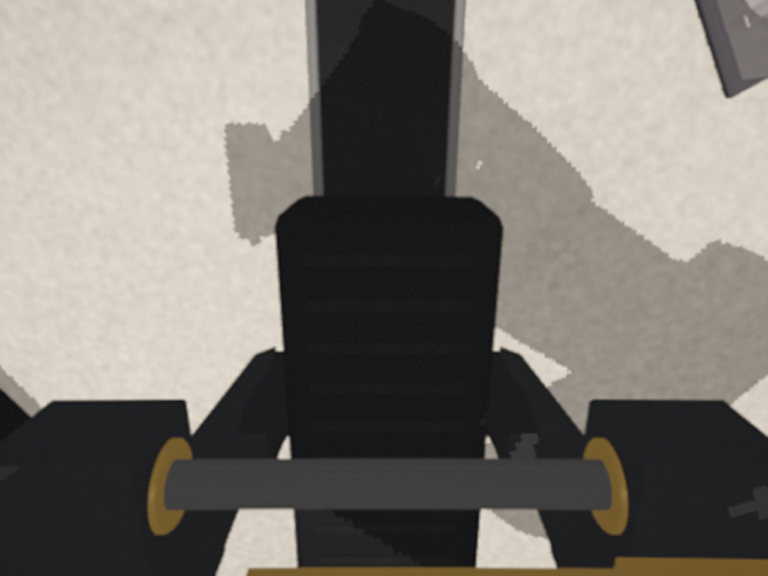

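Run:
```python
from h import *
import pickle
c,(R,p,s)=pickle.load(open('w26.pkl','rb'))
f=lambda L,z: ((plane(c,(np.array(L,float)+.5)/1.5-.5,z)-p)@R).round(1).tolist()
print('rim',f([(307,20),(464,20),(311,100),(461,100),(314,170),(456,170)],9))
print('inner floor',f([(318,20),(454,20),(324,170),(445,170)],4))
print('brick top',f([(277,232),(502,232)],p[2]+25.5),'end bottom',f([(388,197)],p[2]-10.5))
```

```text
rim [[-43.8, 152.1, 135.5], [42.5, 152.3, 135.4], [-43.8, 152.2, 94.6], [42.8, 152.3, 94.4], [-44.2, 152.3, 55.1], [41.7, 152.4, 54.9]]
inner floor [[-38.4, 157.1, 136.4], [37.6, 157.3, 136.3], [-38.8, 157.3, 54.6], [35.7, 157.4, 54.5]]
brick top [[-27.7, -25.6, 56.4], [29.5, -25.5, 56.3]] end bottom [[0.5, 10.4, 59.9]]
```

```bash
python3 -m inch '[[0.7,-0.1,0,1.2,0],[0.7,0,0,2.5,0],[0.7,0,0,3,0],[0.7,0,1,2,0],[0.7,0,2.5,0.5,0],[0.7,0,3,0,0],[0.7,0,3,0,0],[0.7,0,2.5,0,0],[0.7,0,1.2,0,0],[0.7,0,0,0,0]]'
python3 - <<'E'
from h import *
plan((456.4,293.8),14.3,2.752+np.pi/2)
c=camera('wrist'); save(c,'w27.png'); R,p,s=rt()
import pickle; pickle.dump((c,rt()),open('w27.pkl','wb'))
E
```

```text
time: 37.5
tcp_pos: [457.8, 293.8, 28.6]
tool_rot: [0.393, -0.395, 0.588, -0.587]
ft_force: [-0.4, 0.2, -5.6]
gripper_width: 59.8
tcp [457.8 293.8  28.6] jaw -1.96 tooly [-0.003 -0.001 -1.   ] j6 2.31 w 59.8 F [-0.4  0.2 -5.6] t 37.5
turn 0.0 shift now [ 0.05  1.43 -0.13] after turn [ 0.05  1.43 -0.13]
```

View pics/w27.png

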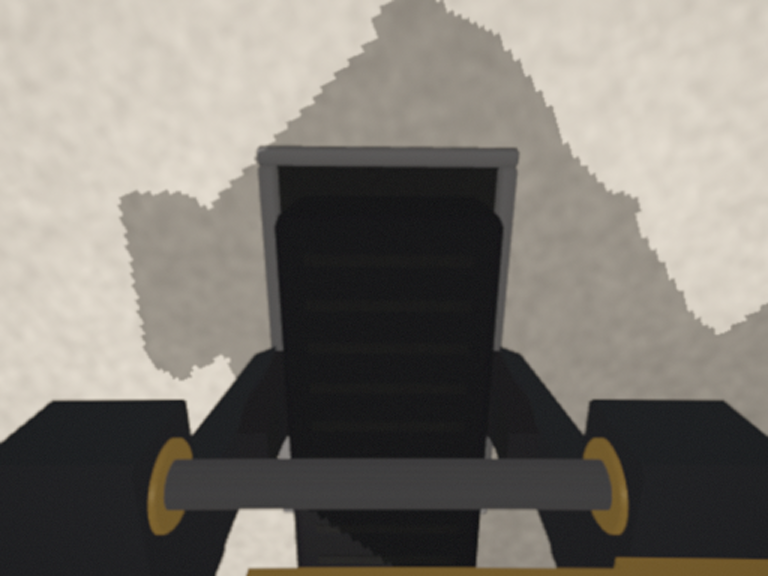

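```bash
python3 - <<'E'
from h import *
import pickle
c,(R,p,s)=pickle.load(open('w27.pkl','rb'))
f=lambda L,z: ((plane(c,(np.array(L,float)+.5)/1.5-.5,z)-p)@R).round(1).tolist()
print(f([(278,167),(497,167),(388,148)],9), f([(388,197)],p[2]-10.3))
E
python3 -m inch '[[0.7,0,0.5,0,0],[0.7,0,0.4,0,0],[0.7,0,0.3,0,0],[0.7,0,0.07,0,0],[0.7,0,0,0,0]]'
```

```text
[[-35.8, 20.9, 68.1], [37.5, 20.9, 68.1], [1.0, 20.9, 74.3]] [[1.0, 10.3, 59.8]]
time: 38.05
tcp_pos: [458.4, 294.3, 17.6]
tool_rot: [-0.394, 0.394, -0.587, 0.587]
ft_force: [0.5, -0.3, -5.0]
gripper_width: 59.4
```

```bash
python3 -m inch '[[0.7,0,0.15,0,0],[0.7,0,0.1,0,0],[0.7,0,0,0,0]]';python3 -m inch '[[0.7,0,0.04,0,0],[0.7,0,0.04,0,0],[0.7,0,0,0,0]]'
```

```text
time: 38.35
tcp_pos: [458.3, 294.2, 15.0]
tool_rot: [0.394, -0.394, 0.587, -0.587]
ft_force: [-0.1, 0.6, -5.8]
gripper_width: 59.8
time: 38.65
tcp_pos: [458.3, 294.3, 14.3]
tool_rot: [-0.394, 0.394, -0.587, 0.587]
ft_force: [0.2, -0.1, -4.2]
gripper_width: 59.8
```

```bash
python3 -m inch '[[0.7,0,0.04,0,0],[0.7,0,0.02,0,0],[0.7,0,0,0,0]]'
```

```text
time: 38.95
tcp_pos: [458.4, 294.2, 14.2]
tool_rot: [-0.394, 0.394, -0.587, 0.587]
ft_force: [-3.3, -2.1, 5.5]
gripper_width: 59.9
```

Contact; release, rise and move aside for a final check.

```bash
python3 -m inch '[[0.6,0,0,0,0],[0.4,0,0,0,0],[0.2,0,0,0,0],[0,0,0,0,0],[0,0,0,0,0],[0,0,-1,0,0],[0,0,-2,0,0],[0,0,-3,0,0],[0,0,-4,0,0],[0,0,-4,0,0]]'; python3 -m inch '[[0,0,-2,0,0],[0,0,-2,0,0],[0,0,-1,0,0],[0,0,0,0,0],[0,0,0,0,0]]'
python3 - <<'E'
from h import *
import pickle
c=camera('wrist'); save(c,'w28.png'); pickle.dump((c,rt()),open('w28.pkl','wb'))
c=camera('scene'); save(c,'s28.png'); c=camera('top'); save(c,'t28.png'); pickle.dump(c,open('t28.pkl','wb'))
E
```

```text
time: 39.95
tcp_pos: [458.0, 294.1, 155.7]
tool_rot: [0.394, -0.394, 0.587, -0.587]
ft_force: [0.1, -0.3, 0.2]
gripper_width: 88.4
time: 40.45
tcp_pos: [458.0, 294.1, 203.0]
tool_rot: [0.393, -0.394, 0.587, -0.587]
ft_force: [0.4, -0.5, -0.6]
gripper_width: 88.2
```

View pics/w28.png

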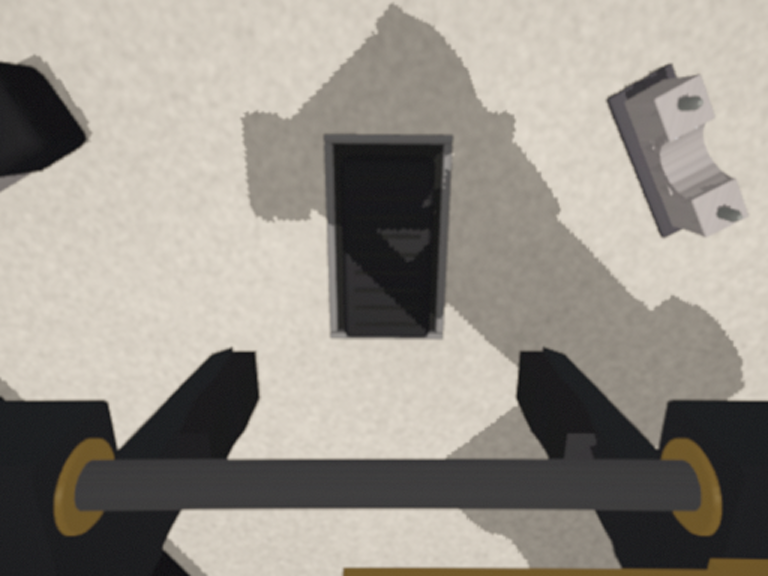

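View pics/t28.png

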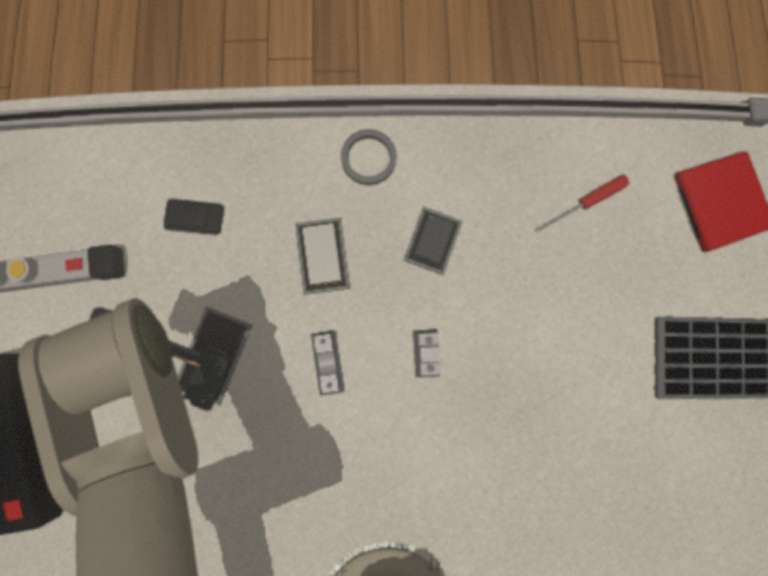

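View pics/s28.png

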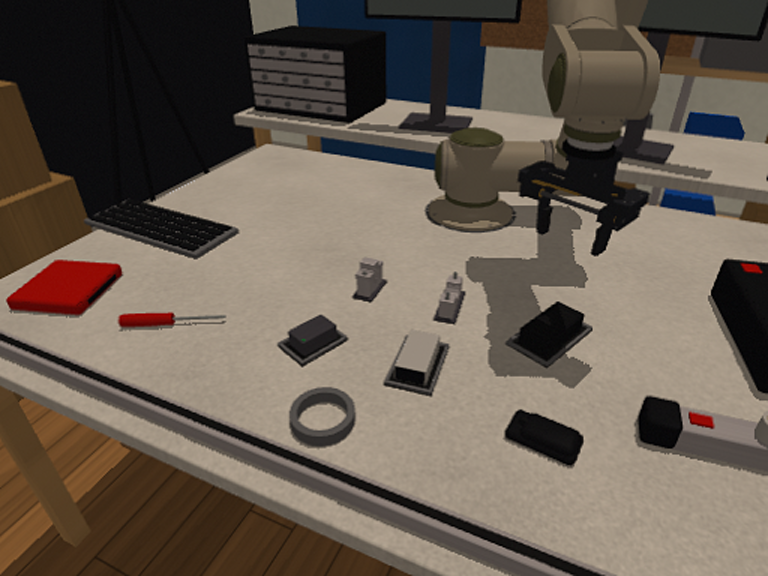

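Run:
```python
from h import *
import pickle
c,(R,p,s)=pickle.load(open('w28.pkl','rb'))
q=lambda L,z: plane(c,(np.array(L,float)+.5)/1.5-.5,z).mean(0)
a=q([(342,156),(436,156),(432,336),(347,336)],40); b=q([(324,135),(453,135),(442,338),(331,338)],9); print('brick',a.round(1),'cradle',b.round(1))
t=pickle.load(open('t28.pkl','rb')); P=cloud(t)
def med(xy,z,r=6):
    u,v=proj(t,[[*xy,z]])[0].round().astype(int); return np.nanmedian(P[v-1:v+2,u-1:u+2,2]).round(1)
print('cap arch top (71)',med((452,-79.5),71),'recv(36)',med((652,-97),36),'player(36)',med((628,100),36), 'table',med((560,0),0))
print(rt()[2]['gripper_width'],np.abs(rt()[2]['qvel']).max())
```

```text
brick [458.8 292.3  40. ] cradle [457.2 294.3   9. ]
cap arch top (71) 71.1 recv(36) 35.2 player(36) 35.4 table -0.4
88.23575727982237 0.003699741382409384
```

```bash
python3 -c "
from station import manip
print(manip.close_job())"
```

```text
the job is handed in; nothing more can be done
None
```

I handed the job in at about 40 s on the robot clock. The clamp cap is on the small lower clamp half with its holes over both studs. The receiver, media player and power brick are each flat and released in the cradle of their own size. I felt light contact at every set-down, and nothing was dropped or toppled.

Last checks, all by camera except where noted:

| Item | Centre offset | Top height, measured / expected |
|---|---|---|
| Cap | not measured; studs looked centred in the holes during lowering | 71.1 / 71 mm |
| Receiver | about 1.5 mm | 35.2 / 36 mm |
| Player | about 0.6 mm | 35.4 / 36 mm |
| Brick | about 2.6 mm | not measured (the arm blocked the top camera); seated by contact force and position |

At hand-in the gripper was open at 88 mm, about 200 mm above the desk, and the arm was still.

The wrist and top cameras disagreed by 2–4 mm on some positions. I averaged them for the cradles and placed the cap by the wrist view of its holes and studs. No check failed.

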